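# Isolate the bench supply, fit the socket heads, switch back on

## Task

Isolate the training bench first: lift the lockout collar on the isolator's lever and, with it up, swing the lever all the way over away from you (OFF), letting the collar drop home. Then fit every loose socket head onto an outlet of its own (any outlet), turning each so that its holes go over the three studs and it sits fully down and flush. Last, lift the collar again and bring the lever all the way back towards you (ON), collar home; never force the lever against the gate with the collar down, and leave the other things on the bench alone.

Things in the scene. Friction and masses are not known exactly. Their poses are not given: they have to be found in the camera images.
- lever_hinge (a point): Hinge point of the isolator's lever, in the middle of the top face of the grey steel isolator (fixed, 165 x 95 mm, 60 mm high), 60 mm above the bench. z up; y is the hinge axis; +x is the way the lever leans at positive values (away from the robot, give or take the isolator's yaw).
- gate (a point): Gate teeth, midway between their tops, 78 mm above the hinge: two steel cheeks flank the shaft (outer faces 36 mm apart, 65 mm radius about the hinge), each with a tooth at mid-swing. With the collar down its skirt meets the teeth at about 0.26 rad either side of upright and the lever goes no further; never force it.
- lever (a joint): Lever angle, rad: 0 upright, -0.5 leaning towards the robot on its stop (ON), +0.5 leaning away on its stop (OFF). Stiff: stays where left, takes about 3 N at the collar to move. A 12 mm steel shaft with a black cap (24 mm across) whose top is 132 mm from the hinge.
- collar (a joint): Lift of the aluminium lockout collar along the lever shaft, m: 0 down (home), 0.018 fully up. A spring pulls it home, 3 N at 0, 6 N at the top. It must be up by 0.013 or more while the lever is within 0.3 rad of upright; let go beyond that it springs home; let go over the teeth it rests on them.
- collar_grip (a point): Centre of the collar's round cross-bar, to be gripped: 18 mm thick, 44 mm long along the hinge axis (this point's y; z up along the shaft), 92 mm from the hinge with the collar down. Pinch its flat ends (44 mm) from above, a finger each side of the cap, whose top is then 40 mm above this point. The bar can turn between the pads as the lever swings.
- head_1_mid (a point): Loose white socket head, 220 g, may be absent: round flange 77 mm across, 12 mm thick; above it a body 46 mm along x, 34 mm along y, up to 60 mm. Site at the centre, 30 mm above the underside, z up. Grip the body across its 34 mm, 30 to 45 mm above the underside. Three 10 mm holes at 29 mm radius, at 0, 120, 240 degrees from +x; 27 mm bore below, 25 mm deep.
- head_2_mid (a point): Loose white socket head, 220 g, may be absent: round flange 77 mm across, 12 mm thick; above it a body 46 mm along x, 34 mm along y, up to 60 mm. Site at the centre, 30 mm above the underside, z up. Grip the body across its 34 mm, 30 to 45 mm above the underside. Three 10 mm holes at 29 mm radius, at 0, 120, 240 degrees from +x; 27 mm bore below, 25 mm deep.
- head_3_mid (a point): Loose white socket head, 220 g, may be absent: round flange 77 mm across, 12 mm thick; above it a body 46 mm along x, 34 mm along y, up to 60 mm. Site at the centre, 30 mm above the underside, z up. Grip the body across its 34 mm, 30 to 45 mm above the underside. Three 10 mm holes at 29 mm radius, at 0, 120, 240 degrees from +x; 27 mm bore below, 25 mm deep.
- head_4_mid (a point): Loose white socket head, 220 g, may be absent: round flange 77 mm across, 12 mm thick; above it a body 46 mm along x, 34 mm along y, up to 60 mm. Site at the centre, 30 mm above the underside, z up. Grip the body across its 34 mm, 30 to 45 mm above the underside. Three 10 mm holes at 29 mm radius, at 0, 120, 240 degrees from +x; 27 mm bore below, 25 mm deep.
- outlet_a_seat (a point): Fixed outlet: grey pad 90 mm across, 12 mm high. Site at the centre of its top, where a head's underside rests; z up. Black tapered spigot (24 mm) rises 24 mm; three brass studs (6 mm) rise 15 mm at 29 mm radius, at 0, 120, 240 degrees from +x. A head drops on, any of three ways round, with holes within 0.08 rad of the studs; else it stays 15 mm up on their tips until turned.
- outlet_b_seat (a point): Fixed outlet: grey pad 90 mm across, 12 mm high. Site at the centre of its top, where a head's underside rests; z up. Black tapered spigot (24 mm) rises 24 mm; three brass studs (6 mm) rise 15 mm at 29 mm radius, at 0, 120, 240 degrees from +x. A head drops on, any of three ways round, with holes within 0.08 rad of the studs; else it stays 15 mm up on their tips until turned.
- outlet_c_seat (a point): Fixed outlet: grey pad 90 mm across, 12 mm high. Site at the centre of its top, where a head's underside rests; z up. Black tapered spigot (24 mm) rises 24 mm; three brass studs (6 mm) rise 15 mm at 29 mm radius, at 0, 120, 240 degrees from +x. A head drops on, any of three ways round, with holes within 0.08 rad of the studs; else it stays 15 mm up on their tips until turned.
- outlet_d_seat (a point): Fixed outlet: grey pad 90 mm across, 12 mm high. Site at the centre of its top, where a head's underside rests; z up. Black tapered spigot (24 mm) rises 24 mm; three brass studs (6 mm) rise 15 mm at 29 mm radius, at 0, 120, 240 degrees from +x. A head drops on, any of three ways round, with holes within 0.08 rad of the studs; else it stays 15 mm up on their tips until turned.
- screwdriver: insulated screwdriver, orange handle, 200 mm long, lying flat on the robot's side of the bench. Bystander; origin at its middle
- pencil: yellow pencil, 160 mm long, lying on the robot's side of the bench. Bystander; origin at its middle
- tape_roll: black roll of tape, 68 mm across, 19 mm high, behind the outlets. Bystander; origin under its centre
- spray_can: plain metal can, 54 mm across, 85 mm high, behind the outlets. Bystander; origin under its centre
- back_box: steel box, 75 x 75 x 35 mm, behind the isolator. Bystander; origin under its centre
- spanner: spanner, 170 mm long, lying behind the outlets, at the right. Bystander; origin at its middle
Not all that is in view belongs to the job. What is shaped like the part that bears head_3_mid but orange, turquoise or yellow is not meant.

How it is judged:
By the outcome, as a careful person would: the job done as asked, in the order asked, and still so for the second after the job is handed in, with the robot touching nothing.
Of head_1, head_2, head_3, head_4 only 3 to 4 are there at a start; the rules pass over those that are not, and their reading is None.
At some moment in a run one of head_1, head_2, head_3, head_4 may be knocked a few centimetres aside while the robot is not near it.
Once in a run the grip may slacken for a moment while it holds something.
It also fails if it takes over 208 s, if anything falls off the work surface, if the arm or the gripper's body presses on something with over 40 N, if the wrist force passes 120 N, or if a joint passes its speed limit or range.

## Robot

A 6-joint arm with a two-finger parallel gripper is mounted at the origin on the work surface. World frame = base frame: x ahead of the robot, y to its left, z up, the work surface at z = 0. Lengths are in mm, angles in degrees, forces in N, time in s.
With the tool pointing down it reaches from about 300 to 850 mm from the base axis. Payload 4.2 kg.
Tool frame: the origin (TCP) lies midway between the tips of the shut fingers; the grasp point (between the pads) lies 19 mm behind it; z points along the fingers, x is the direction in which the jaws open and shut, and the axes are right-handed (so a half turn about z gives the same grasp; the last joint's range is limited). The gripper opens to 91 mm and grips with 3 to 60 N. Pads are 32 mm wide; open, the fingers measure 118 mm over their backs; the gripper's body (76 mm by 178 mm) begins 60 mm behind the grasp point.
Start: joints at [68.64, 18.312, 89.639, -0, 72.044, -1.146], TCP at [198.681, 539.601, 213.976] pointing down, gripper open.
Joint ranges: [-177.97, 177.97], [-48.28, 115.42], [12.27, 149.76], [-77.06, 257.06], [2.81, 150.46], [-146.56, 146.56]. Speed limits (degrees/s): [147.25, 147.25, 180, 180, 180, 180].

## Interface

Orientations are given as [roll, pitch, yaw] about the fixed x, y, z axes, in that order (R = Rz(yaw) Ry(pitch) Rx(roll)).
In Python, from workcell import env gives the robot as it stands. The module is installed in compiled form; this text tells all that it offers.
- The arm moves only by the tool drive_tool, never from a script. Its argument "series" is a list of rows, each a list of 3 entries, a list of its own where there are three numbers: the closure, from 0 (fully open) to 1 (shut), then the shift along the tool's x, y, z in mm, then the turn, a rotation vector about the tool's x, y, z in rad. In form: [[gripper, [dx, dy, dz], [rx, ry, rz]], ...]. A call has exactly 5 rows; each row is the pose to reach, as a shift and turn from the pose commanded when the call began, along the tool's axes at that moment; what a row does not reach only later rows make up. A row lasts 1/10 s, in which the tool goes at most 50 mm and 8.59 degrees, less where a joint would pass 70% of its speed; a pose out of reach is approached as far as the arm can. A call with a gripper value outside its range is refused whole. The fingers move at their own pace and stop on an object; "squeeze" is the grip in N (left out, the last holds). Time passes only in rows, so rows that repeat a pose let the fingers close, or fill a call up. It gives the time, the measured TCP pose, the force and the opening at its end, in the units of the state.
- env.state(): the state, without advancing time (a new reading comes with each control period).
- env.grab_frame(name): name is "scene" or "top" or "wrist"; returns a dict with "image" (480x640x3 uint8, red, green, blue), "K" (3x3 intrinsics, pixels), "k1" (the pictures are not rectified: a ray, as slopes to the right and down, at radius r is drawn at 1 + k1 r^2 times it, then the intrinsics apply), "origin" and "orientation" of the camera in the world. Camera axes: x right, y down, z forward; pixel columns grow to the right and rows downward; lengths in mm; the calibration is good to about 2 mm. A picture is of the moment at which its call begins. There is no depth.
- env.job_done(): hands the job in, once; it reports no verdict.
The state is a dict: "time_s": time; "qpos": joint angles; "qvel": joint speeds; "effort": joint torques, N m; "ee_pos": TCP position; "ee_rot": TCP orientation; "force": force on the tool from outside, world axes, zero at the start; "torque": the same for the moment, N m; "gripper_width": finger opening in mm.
Only numpy, scipy, OpenCV 4.12 (cv2) and the standard library are available. Lean on these libraries where they do the work, as an engineer would, in place of code of your own. Each camera call takes 0.05 s, during which the arm holds its last target.

## Working session

There is one attempt and no reset: what is moved stays moved. The work goes in short steps, Python scripts to look and compute and a tool call to move; the robot and the scene stay as the last step left them, time stands still between calls to the robot, and variables do not carry over. Pictures are saved under pics/ and viewed, and the job is handed in when it is done.

Besides the shell and the picture viewer there is one more tool, called after "Emit:" as name(argument=value, ...), one argument or row to a line, values as JSON. drive_tool: Moves the arm, as the interface text tells. Its arguments: {"type":"object","properties":{"series":{"type":"array","items":{"type":"array"}},"squeeze":{"type":"number"}},"required":["series"]}

```bash
mkdir -p pics
cat > h.py <<'E'
import numpy as np, cv2
from workcell import env
from scipy.spatial.transform import Rotation as R
def snap(n,f):
    d=env.grab_frame(n); cv2.imwrite('pics/'+f,d['image'][:,:,::-1]); 
    import pickle; pickle.dump(d,open('pics/'+f+'.pkl','wb')); return d
def load(f):
    import pickle; return pickle.load(open('pics/'+f+'.pkl','rb'))
def Rm(d):
    o=np.array(d['orientation'],float)
    if o.shape==(3,3): return o
    return R.from_euler('xyz',o,degrees=True).as_matrix()
def ray(d,u,v):
    K=np.array(d['K']);x=(u-K[0,2])/K[0,0];y=(v-K[1,2])/K[1,1]
    a,b=x,y
    for _ in range(20):
        s=1+d['k1']*(a*a+b*b); a,b=x/s,y/s
    return Rm(d)@np.array([a,b,1.])
def p2w(d,u,v,z):
    r=ray(d,u,v);o=np.array(d['origin'],float);return o+r*(z-o[2])/r[2]
def w2p(d,P):
    c=Rm(d).T@(np.array(P,float)-np.array(d['origin']));a,b=c[:2]/c[2];s=1+d['k1']*(a*a+b*b);K=np.array(d['K'])
    return np.array([K[0,0]*a*s+K[0,2],K[1,1]*b*s+K[1,2]])
def crop(f,x,y,w,h,k,out):
    im=cv2.imread('pics/'+f)[y:y+h,x:x+w]; cv2.imwrite('pics/'+out,cv2.resize(im,None,fx=k,fy=k,interpolation=cv2.INTER_CUBIC))
E
python3 - <<'E'
from h import *
for n in ['scene','top','wrist']:
    d=snap(n,n+'0.png'); print(n,d['K'],d['k1'],d['origin'],d['orientation'])
print(env.state())
E
```

```text
scene [[510.62451153   0.         314.2962629 ]
 [  0.         510.62451153 235.65225288]
 [  0.           0.           1.        ]] -0.10960882449362226 [1061.89129598 -261.2029033   970.78611509] [-1.44765196e+02  5.54368245e-02  6.37059586e+01]
top [[610.57822027   0.         319.43575469]
 [  0.         610.57822027 247.22821173]
 [  0.           0.           1.        ]] -0.04187650050129945 [ 259.73675101   14.98937949 1370.83417958] [-1.68057125e+02  5.64058030e-02 -8.59077479e+01]
wrist [[416.3747958    0.         320.14321001]
 [  0.         416.3747958  235.00169649]
 [  0.           0.           1.        ]] -0.09905796378696875 [126.52873058 564.40733634 384.92423779] [1.64269589e+02 4.24990963e-02 6.98110795e+01]
{'time_s': 0.15, 'qpos': array([ 6.86377030e+01,  1.83431807e+01,  8.96888821e+01,  5.33096986e-04,
        7.20429814e+01, -1.14539308e+00]), 'qvel': array([ 0.09868922, -0.12451744, -0.22828075,  0.04308791, -0.01720921,
       -0.04996285]), 'effort': array([ 2.17641333e-03, -4.12772870e+01, -2.32157868e+01,  7.30123417e-02,
        4.32834320e-02, -1.09963278e-04]), 'ee_pos': array([198.56512338, 539.24023051, 213.32382167]), 'ee_rot': array([-1.79997993e+02,  7.50190178e-02,  6.97829328e+01]), 'force': array([-0.58041561, -0.22089958, -0.22495079]), 'torque': array([ 0.02705987,  0.0169473 , -0.02631865]), 'gripper_width': 91.20116159687909}
```

View pics/top0.png

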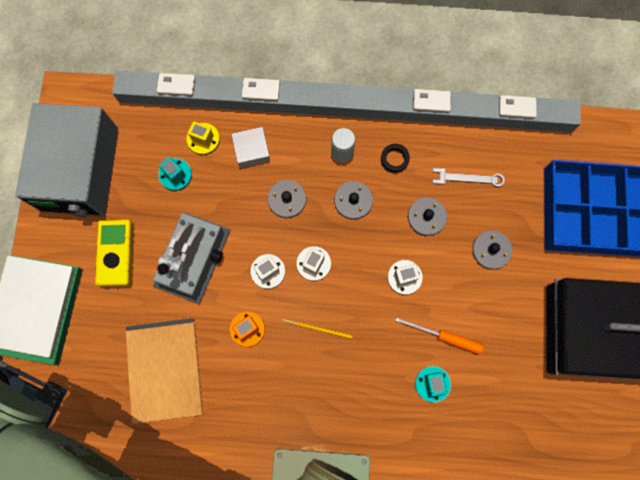

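View pics/scene0.png

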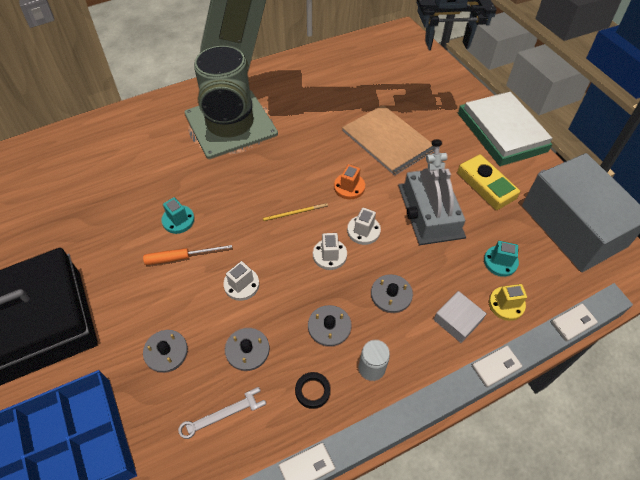

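View pics/wrist0.png

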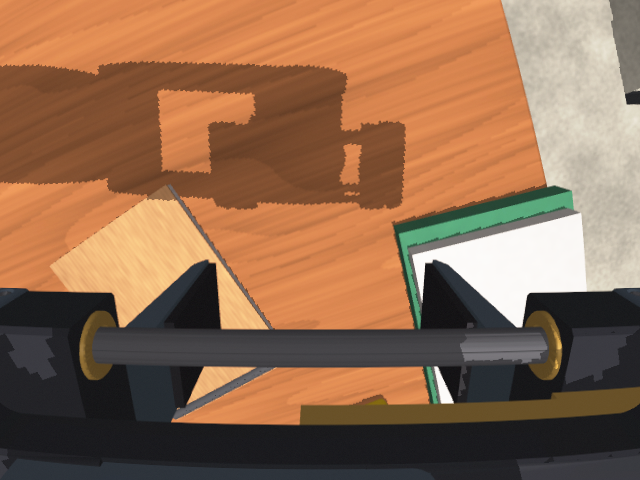

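Top view: three white heads at (267,270), (313,263), (405,276); outlets at (287,198), (353,200), (427,216), (492,249); isolator at (192,256). I'll enlarge these regions.

Run:
```python
from h import *
crop('top0.png',145,195,100,120,6,'t_iso.png')
crop('scene0.png',390,130,90,120,6,'s_iso.png')
crop('top0.png',240,170,200,130,4,'t_heads.png')
```

```text
(no output)
```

View pics/t_iso.png

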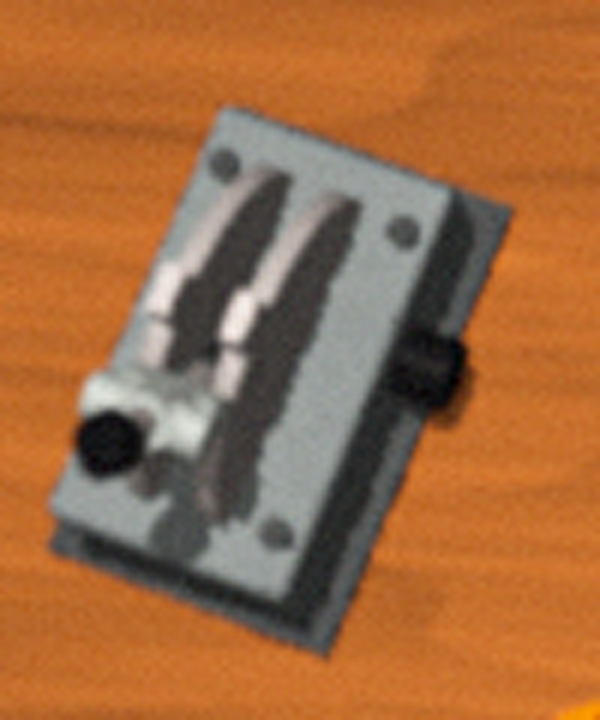

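View pics/s_iso.png

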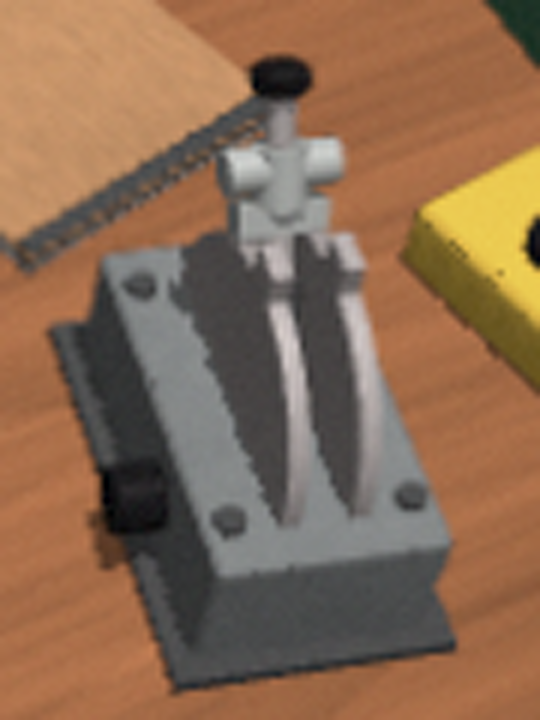

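View pics/t_heads.png

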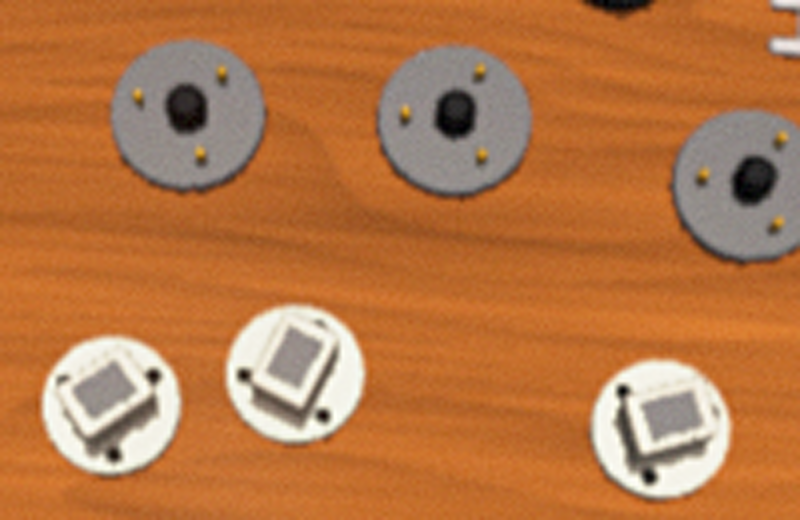

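```bash
cat > m0.py <<'E'
from h import *
t=load('top0.png'); s=load('scene0.png')
c=[(225,107),(450,188),(285,600),(52,510)]
W=[p2w(t,145+x/6,195+y/6,60) for x,y in c]
for w in W: print('iso',w.round(1))
m=np.mean(W,0); print('mean',m, 'edges',[np.linalg.norm(W[i]-W[(i+1)%4]).round(1) for i in range(4)])
for a,b in ((3,0),(2,1)): 
    e=W[a]-W[b]; e=-e; print('yaw',np.degrees(np.arctan2(*(W[b]-W[a])[1::-1])))
print('scene', [p2w(s,390+x/6,130+y/6,60).round(1) for x,y in [(100,255),(218,578),(452,543)]])
# cap
print('cap top @z=60+132cos', p2w(t,145+110/6,195+440/6,176), p2w(s,390+281/6,130+72/6,176))
# outlets
o=lambda x,y:(240+x/4,170+y/4)
for n,pc,st in [('a',(188,114),[(138,97),(222,74),(201,155)]),('b',(455,120),[(406,114),(480,72),(482,156)]),('c',(750,186),[(703,176),(781,139),(778,224)])]:
    c=p2w(t,*o(*pc),12); S=[p2w(t,*o(*q),25) for q in st]
    cs=np.mean(S,0); print(n,c.round(1),cs.round(1),[round(np.degrees(np.arctan2(*(q-cs)[1::-1]))%120,1) for q in S])
for n,pc,st in [('h1',(112,406),None),('h2',(295,373),None),('h3',(661,429),None)]:
    print(n,p2w(t,*o(*pc),12).round(1))
E
python3 m0.py
python3 - <<'E'
from h import *
crop('scene0.png',215,195,180,110,4,'s_heads.png')
crop('scene0.png',130,265,290,110,2.7,'s_out.png')
E
```

```text
iso [592.6 345.8  60. ]
iso [567.7 259.   60. ]
iso [411.3 302.5  60. ]
iso [437.8 390.9  60. ]
mean [502.33048961 324.50915548  60.        ] edges [np.float64(90.3), np.float64(162.3), np.float64(92.3), np.float64(161.2)]
yaw -16.248648565185025
yaw -15.540130424850695
scene [array([416.5, 304.6,  60. ]), array([572.5, 257.5,  60. ]), array([598.2, 346.4,  60. ])]
cap top @z=60+132cos [446.75473219 341.25588197 176.        ] [450.98648645 342.4593707  176.        ]
a [656. 120.  12.] [655.4 119.8  25. ] [np.float64(80.3), np.float64(80.2), np.float64(80.9)]
b [663.4 -34.4  12. ] [663.2 -34.3  25. ] [np.float64(94.2), np.float64(94.7), np.float64(94.3)]
c [ 636.1 -206.1   12. ] [ 636.5 -206.2   25. ] [np.float64(90.0), np.float64(89.8), np.float64(90.0)]
h1 [482.2 148.6  12. ]
h2 [508.5  47.   12. ]
h3 [ 491.1 -161.    12. ]
```

View pics/s_heads.png

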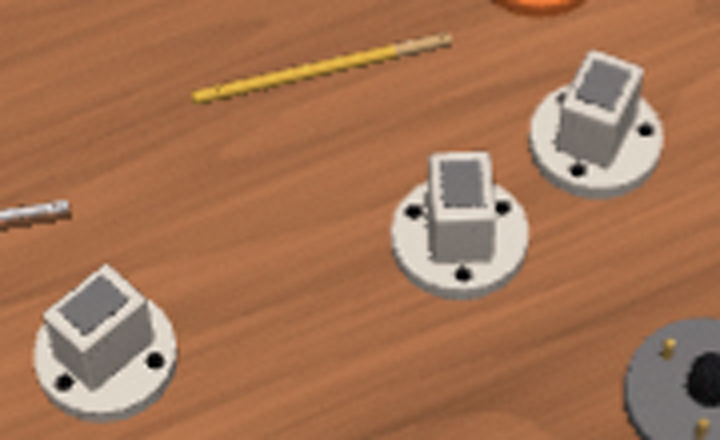

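```bash
cat >> h.py <<'E'
def to(x,y,z,yaw=None,st=None,cmd=None):
    """shift along tool axes from current (nominal) pose; yaw of tool x"""
    st=st or env.state(); M=R.from_euler('xyz',st['ee_rot'],degrees=True)
    p=np.array(st['ee_pos']); d=M.inv().apply(np.array([x,y,z])-p)
    rv=np.zeros(3)
    T=R.from_euler('xyz',[180,0,st['ee_rot'][2] if yaw is None else yaw],degrees=True); rv=(M.inv()*T).as_rotvec()
    print('t',round(st['time_s'],2),'pos',p.round(1),'rot',np.round(st['ee_rot'],2),'F',np.round(st['force'],1),'w',round(st['gripper_width'],1))
    print('  shift',d.round(1),'turn',rv.round(4),'dist',np.linalg.norm(d).round(1)); return d,rv
E
python3 -c "
from h import *
to(550,312,300,74)"
```

```text
t 0.15 pos [198.6 539.2 213.3] rot [-1.800e+02  8.000e-02  6.978e+01] F [-0.6 -0.2 -0.2] w 91.2
  shift [-91.9 408.3 -86.6] turn [-0.0001  0.0013 -0.0736] dist 427.4
```

Emit:
drive_tool(
  series=[
    [0,[-10,45,-18],[0,0,-0.01]],
    [0,[-20,85,-40],[0,0,-0.03]],
    [0,[-30,128,-60],[0,0,-0.05]],
    [0,[-40,170,-80],[0,0,-0.07]],
    [0,[-50,215,-86],[0,0,-0.074]],
  ],
)

```text
time_s: 0.65
ee_pos: [384.7, 418.0, 302.3]
ee_rot: [179.9, -0.2, 74.1]
force: [0.4, 0.6, 0.1]
gripper_width: 91.2
```

Emit:
drive_tool(
  series=[
    [0,[-10,42,0],[0,0,0]],
    [0,[-20,84,0],[0,0,0]],
    [0,[-30,126,0],[0,0,0]],
    [0,[-40,168,0],[0,0,0]],
    [0,[-55,194,0],[0,0,0]],
  ],
)

```text
time_s: 1.15
ee_pos: [557.0, 310.7, 298.8]
ee_rot: [-180.0, 0.0, 73.9]
force: [-0.6, 0.8, 0.7]
gripper_width: 91.2
```

```bash
python3 -c "
from h import *
to(550,312,300,74)
snap('wrist','w1.png'); snap('top','top1.png'); snap('scene','scene1.png')"
```

```text
t 1.15 pos [557.  310.7 298.8] rot [-1.7999e+02  4.0000e-02  7.3950e+01] F [-0.6  0.8  0.7] w 91.2
  shift [-0.7 -7.  -1.2] turn [-0.0001  0.0007 -0.0009] dist 7.2
```

View pics/w1.png

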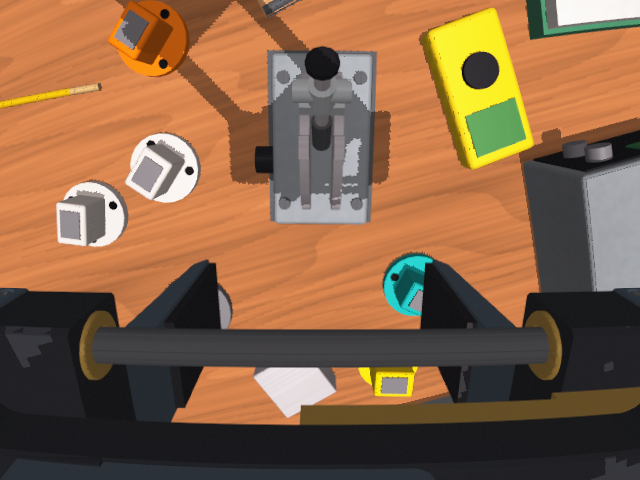

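```bash
python3 -c "
from h import *
crop('w1.png',240,30,160,205,3.5,'w1c.png')
"
```

```text
(no output)
```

View pics/w1c.png

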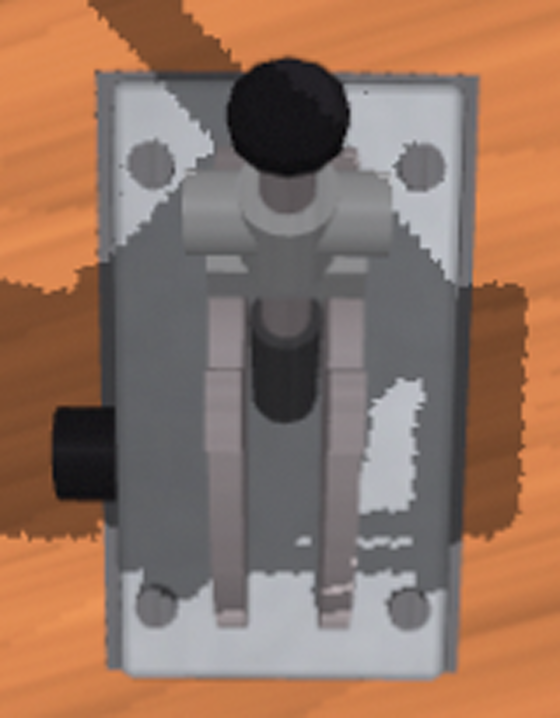

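```bash
python3 -c "
from h import *
d=load('w1.png'); q=lambda x,y:(240+x/3.5,30+y/3.5)
print(d['origin'],d['orientation'])
W=[p2w(d,*q(x,y),60) for x,y in [(112,80),(464,80),(445,676),(122,676)]]
S=[p2w(d,*q(x,y),62) for x,y in [(151,165),(421,166),(409,607),(156,606)]]
for L in (W,S):
  print(np.mean(L,0).round(1),[np.linalg.norm(L[i]-L[(i+1)%4]).round(1) for i in range(4)],[np.degrees(np.arctan2(*(L[b]-L[a])[1::-1])).round(2) for a,b in ((0,3),(1,2))],[np.degrees(np.arctan2(*(L[b]-L[a])[1::-1])).round(2) for a,b in ((0,1),(3,2))])
print('cap',p2w(d,*q(288,115),176).round(1),'bar',p2w(d,*q(183,213),141).round(1),p2w(d,*q(391,213),141).round(1))
H=np.mean(S,0);H[2]=60
for yaw in (-15.5,-16.0):
  ux=np.array([np.cos(np.radians(yaw)),np.sin(np.radians(yaw)),0])
  for th in(-.5,):
    for r in(92,132): print(yaw,r,(H+ux*r*np.sin(th)+[0,0,r*np.cos(th)]).round(1), (w2p(d,H+ux*r*np.sin(th)+[0,0,r*np.cos(th)])-[240,30])*3.5)
"
```

```text
[483.20446952 330.49139021 470.52925256] [ 1.64272592e+02 -8.21577070e-03  7.39732019e+01]
[504.2 326.   60. ] [np.float64(93.5), np.float64(163.4), np.float64(93.9), np.float64(163.4)] [np.float64(-16.49), np.float64(-16.35)] [np.float64(74.0), np.float64(73.97)]
[504.7 325.4  62. ] [np.float64(72.1), np.float64(120.2), np.float64(72.2), np.float64(120.1)] [np.float64(-16.49), np.float64(-16.42)] [np.float64(73.79), np.float64(73.74)]
cap [448.4 342.  176. ] bar [457.5 316.  141. ] [469.9 359.3 141. ]
-15.5 92 [462.2 337.2 140.7] [283.4110277  206.37181624]
-15.5 132 [443.7 342.4 175.8] [282.90659771  90.21081521]
-16.0 92 [462.3 337.6 140.7] [285.18943215 206.3633015 ]
-16.0 132 [443.9 342.9 175.8] [285.80388398  90.19701878]
```

```bash
python3 -c "
from h import *
to(463,337.6,200,73.7)"
```

```text
t 1.3 pos [555.5 310.8 299. ] rot [-1.7993e+02  5.0000e-02  7.3850e+01] F [0.1 0.4 1.1] w 91.2
  shift [  0.1 -96.2  99.1] turn [-0.0013  0.0009  0.0027] dist 138.1
```

Emit:
drive_tool(
  series=[
    [0,[0,-30,10],[0,0,0.002]],
    [0,[0,-60,40],[0,0,0.002]],
    [0,[0,-85,70],[0,0,0.002]],
    [0,[0,-96,95],[0,0,0.002]],
    [0,[0,-96,99],[0,0,0.002]],
  ],
)

```text
time_s: 1.8
ee_pos: [458.0, 338.5, 198.3]
ee_rot: [-179.7, 0.3, 74.1]
force: [-0.2, 0.3, 0.3]
gripper_width: 91.0
```

```bash
python3 -c "
from h import *
snap('wrist','w2.png')
to(463,337.6,121.7,73.7)"
```

```text
t 1.85 pos [460.1 338.8 199.5] rot [-1.7986e+02  1.5000e-01  7.4050e+01] F [ 0.1 -0.6 -1. ] w 91.4
  shift [-0.1  3.3 77.8] turn [-0.0024  0.0027  0.0061] dist 77.9
```

View pics/w2.png

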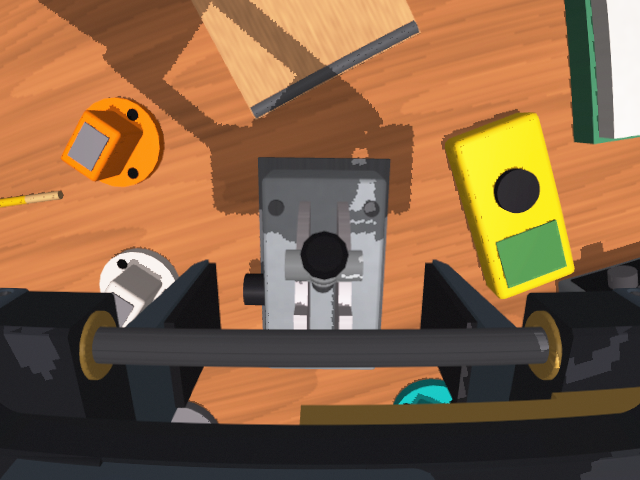

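Emit:
drive_tool(
  series=[
    [0,[0,2,20],[0,0,0.005]],
    [0,[0,2,40],[0,0,0.005]],
    [0,[0,2,60],[0,0,0.005]],
    [0,[0,2,77],[0,0,0.005]],
    [0,[0,2,77],[0,0,0.005]],
  ],
)

```text
time_s: 2.35
ee_pos: [464.3, 337.8, 123.2]
ee_rot: [-179.9, 0.1, 73.6]
force: [0.1, -0.3, -0.9]
gripper_width: 91.3
```

```bash
python3 -c "
from h import *
snap('scene','s2.png');crop('s2.png',350,60,160,180,3.5,'s2c.png')
to(463,337.6,121.7,73.7)"
```

```text
t 2.4 pos [464.9 338.3 124.5] rot [ 1.7998e+02 -2.0000e-02  7.3610e+01] F [-0.2  0.   0.1] w 91.0
  shift [-1.3 -1.7  2.8] turn [ 0.0003 -0.0004 -0.0015] dist 3.5
```

View pics/s2c.png

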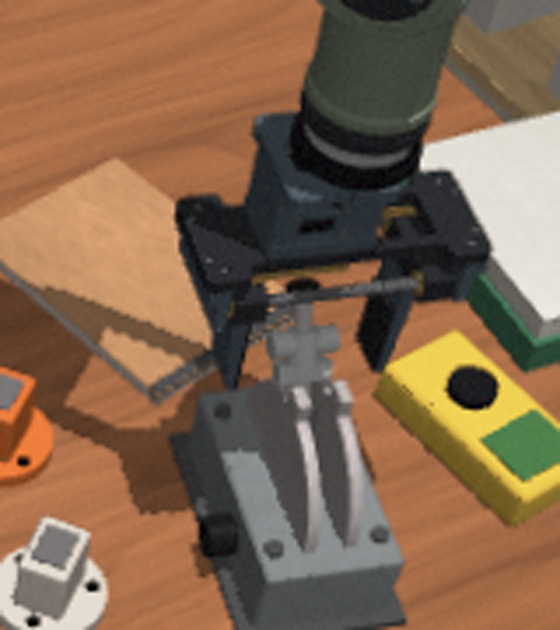

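Emit:
drive_tool(
  series=[
    [0.3,[-1,-1.5,2],[0,0,0]],
    [0.4,[-1,-1.5,2],[0,0,0]],
    [0.6,[-1,-1.5,2],[0,0,0]],
    [0.8,[-1,-1.5,2],[0,0,0]],
    [0.8,[-1,-1.5,2],[0,0,0]],
  ],
  squeeze=30,
)

```text
time_s: 2.9
ee_pos: [462.6, 337.6, 122.4]
ee_rot: [180.0, -0.0, 73.6]
force: [-0.6, -0.5, 0.1]
gripper_width: 54.4
```

Emit:
drive_tool(
  series=[
    [0.8,[0,0,0],[0,0,0]],
    [0.8,[0,0,0],[0,0,0]],
    [0.8,[0,0,0],[0,0,0]],
    [0.8,[0,0,0],[0,0,0]],
    [0.8,[0,0,0],[0,0,0]],
  ],
)

```text
time_s: 3.4
ee_pos: [462.8, 338.6, 122.2]
ee_rot: [180.0, -0.1, 73.6]
force: [0.1, 5.4, -1.2]
gripper_width: 43.4
```

Emit:
drive_tool(
  series=[
    [0.8,[0.5,-1.9,-3.5],[0,0,0]],
    [0.8,[1,-3.8,-7],[0,0,0]],
    [0.8,[1,-5.8,-10.5],[0,0,0]],
    [0.8,[1,-7.7,-14],[0,0,0]],
    [0.8,[1,-8.4,-15.4],[0,0,0]],
  ],
  squeeze=40,
)

```text
time_s: 3.9
ee_pos: [455.0, 341.0, 137.6]
ee_rot: [179.9, -0.0, 73.6]
force: [4.4, 3.6, -5.5]
gripper_width: 44.0
```

```bash
python3 -c "
from h import *
import numpy as np
to(463,337.6,121.7,73.7)
r=109.5
for th in np.arange(-.5,.521,.04): print(round(th,2),(r*np.sin(th)-r*np.sin(-.5)).round(1),-(r*np.cos(th)-r*np.cos(.5)).round(1))
snap('scene','s3.png');crop('s3.png',350,60,160,180,3.5,'s3c.png')"
```

```text
t 3.9 pos [455.  341.  137.6] rot [ 1.7994e+02 -5.0000e-02  7.3630e+01] F [ 4.4  3.6 -5.5] w 44.0
  shift [-1.   8.6 15.9] turn [ 0.001  -0.0008 -0.0012] dist 18.1
-0.5 0.0 -0.0
-0.46 3.9 -2.0
-0.42 7.8 -3.9
-0.38 11.9 -5.6
-0.34 16.0 -7.1
-0.3 20.1 -8.5
-0.26 24.3 -9.7
-0.22 28.6 -10.8
-0.18 32.9 -11.6
-0.14 37.2 -12.3
-0.1 41.6 -12.9
-0.06 45.9 -13.2
-0.02 50.3 -13.4
0.02 54.7 -13.4
0.06 59.1 -13.2
0.1 63.4 -12.9
0.14 67.8 -12.3
0.18 72.1 -11.6
0.22 76.4 -10.8
0.26 80.6 -9.7
0.3 84.9 -8.5
0.34 89.0 -7.1
0.38 93.1 -5.6
0.42 97.1 -3.9
0.46 101.1 -2.0
0.5 105.0 -0.0
```

View pics/s3c.png

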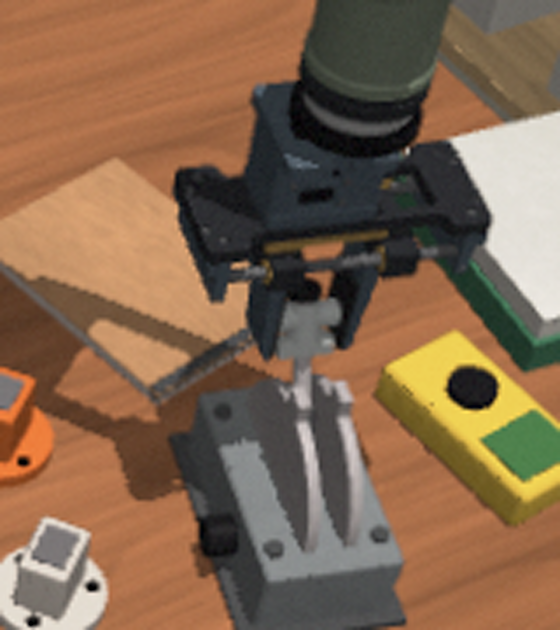

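Emit:
drive_tool(
  series=[
    [0.8,[0,3.9,-2.0],[0,0,0]],
    [0.8,[0,7.8,-3.9],[0,0,0]],
    [0.8,[0,11.9,-5.6],[0,0,0]],
    [0.8,[0,16,-7.1],[0,0,0]],
    [0.8,[0,20.1,-8.5],[0,0,0]],
  ],
)

```text
time_s: 4.45
ee_pos: [471.4, 336.0, 144.6]
ee_rot: [-179.6, 0.0, 73.6]
force: [-2.1, 7.8, -7.3]
gripper_width: 43.8
```

Emit:
drive_tool(
  series=[
    [0.8,[0.5,4.2,-1.2],[0,0,0]],
    [0.8,[0.5,8.5,-2.3],[0,0,0]],
    [0.8,[0.5,12.8,-3.1],[0,0,0]],
    [0.8,[0.5,17.1,-3.8],[0,0,0]],
    [0.8,[0.5,21.5,-4.4],[0,0,0]],
  ],
)

```text
time_s: 4.95
ee_pos: [491.3, 330.1, 148.8]
ee_rot: [-179.5, 0.1, 73.6]
force: [-1.8, 5.8, -6.8]
gripper_width: 43.3
```

Emit:
drive_tool(
  series=[
    [0.8,[0,4.3,-0.3],[0,0,0]],
    [0.8,[0,8.7,-0.5],[0,0,0]],
    [0.8,[0,13.1,-0.5],[0,0,0]],
    [0.8,[0,17.5,-0.3],[0,0,0]],
    [0.8,[0,21.8,0],[0,0,0]],
  ],
)

```text
time_s: 5.45
ee_pos: [511.8, 324.0, 148.7]
ee_rot: [-179.5, 0.1, 73.6]
force: [-4.5, 6.5, -5.7]
gripper_width: 43.3
```

```bash
cat >> h.py <<'E'
def lev():
    s=env.state();p=s['ee_pos']+0;dx,dy=p[0]-504.6,p[1]-325.5
    a=dx*.960-dy*.281;l=dx*.281+dy*.96;z=p[2]+19-60
    print('t',s['time_s'],'th',np.arctan2(a,z).round(3),'r',np.hypot(a,z).round(1),'lat',l.round(1),'F',s['force'].round(1),'w',s['gripper_width'])
E
python3 -c "
from h import *
lev()
snap('scene','s4.png');crop('s4.png',350,60,160,180,3.5,'s4c.png')"
```

```text
t 5.45 th 0.068 r 108.0 lat 0.5 F [-4.5  6.5 -5.7] w 43.29554401913318
```

View pics/s4c.png

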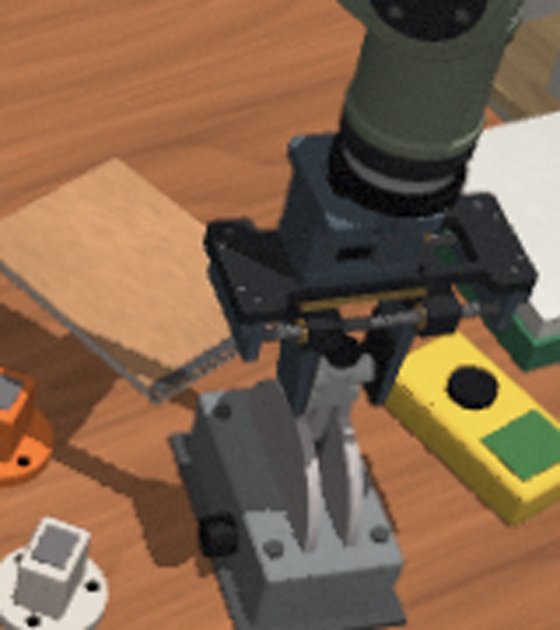

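Emit:
drive_tool(
  series=[
    [0.8,[0,4.4,0],[0,0,0]],
    [0.8,[0,8.7,0.6],[0,0,0]],
    [0.8,[0,13,1.4],[0,0,0]],
    [0.8,[0,17.2,2.5],[0,0,0]],
    [0.8,[0,21.5,3.7],[0,0,0]],
  ],
)

```text
time_s: 6.0
ee_pos: [533.1, 317.7, 145.3]
ee_rot: [-179.6, 0.1, 73.6]
force: [-1.7, 4.7, -4.8]
gripper_width: 43.8
```

Emit:
drive_tool(
  series=[
    [0.8,[0,4.1,1.4],[0,0,0]],
    [0.8,[0,8.2,2.9],[0,0,0]],
    [0.8,[0,12.2,4.6],[0,0,0]],
    [0.8,[0,16.2,6.5],[0,0,0]],
    [0.8,[0,20.1,8.5],[0,0,0]],
  ],
)

```text
time_s: 6.5
ee_pos: [553.0, 311.8, 137.6]
ee_rot: [-179.6, 0.1, 73.6]
force: [-6.0, 4.9, -1.4]
gripper_width: 43.7
```

Emit:
drive_tool(
  series=[
    [0.8,[0,1,0.5],[0,0,0]],
    [0.8,[0,2,1],[0,0,0]],
    [0.8,[0,2,1],[0,0,0]],
    [0.8,[0,2,1],[0,0,0]],
    [0.8,[0,2,1],[0,0,0]],
  ],
)

```text
time_s: 7.0
ee_pos: [555.1, 311.2, 136.7]
ee_rot: [-179.7, 0.1, 73.6]
force: [-4.2, 4.4, -2.5]
gripper_width: 43.6
```

```bash
python3 -c "
from h import *
lev()
snap('scene','s5.png');crop('s5.png',350,60,160,180,3.5,'s5c.png')"
```

```text
t 7.0 th 0.502 r 109.1 lat 0.5 F [-4.2  4.4 -2.5] w 43.61311660911471
```

View pics/s5c.png

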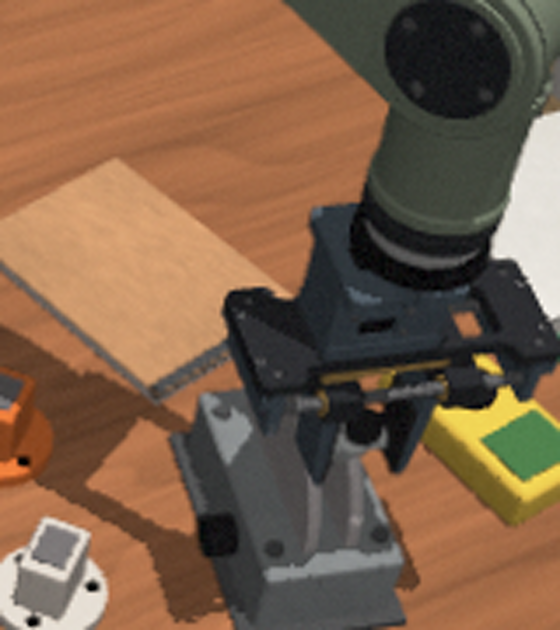

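Emit:
drive_tool(
  series=[
    [0.8,[0,1,0.5],[0,0,0]],
    [0.8,[0,2,1.1],[0,0,0]],
    [0.8,[0,3,1.6],[0,0,0]],
    [0.8,[0,3.5,1.9],[0,0,0]],
    [0.8,[0,3.5,1.9],[0,0,0]],
  ],
)

```text
time_s: 7.55
ee_pos: [557.1, 310.6, 134.9]
ee_rot: [-179.5, 0.1, 73.6]
force: [-8.3, 4.8, 0.4]
gripper_width: 43.5
```

```bash
python3 -c "
from h import *
lev()"
```

```text
t 7.55 th 0.526 r 108.6 lat 0.5 F [-8.3  4.8  0.4] w 43.527922168830536
```

Emit:
drive_tool(
  series=[
    [0.8,[0,-2,3],[0,0,0]],
    [0.8,[0,-4,6],[0,0,0]],
    [0.8,[0,-6,9],[0,0,0]],
    [0.8,[0,-8,12],[0,0,0]],
    [0.8,[0,-9.6,14],[0,0,0]],
  ],
)

```text
time_s: 8.05
ee_pos: [555.6, 311.6, 130.1]
ee_rot: [179.3, -0.2, 73.7]
force: [-0.5, -8.4, 38.7]
gripper_width: 43.2
```

```bash
python3 -c "
from h import *
lev()"
```

```text
t 8.05 th 0.535 r 103.6 lat 0.9 F [-0.5 -8.4 38.7] w 43.20646146278213
```

Emit:
drive_tool(
  series=[
    [0.8,[0,2,-3],[0,0,0]],
    [0.8,[0,4,-6],[0,0,0]],
    [0.8,[0,6,-9],[0,0,0]],
    [0.8,[0,7,-11],[0,0,0]],
    [0.8,[0,7,-11],[0,0,0]],
  ],
)

```text
time_s: 8.55
ee_pos: [556.3, 311.0, 132.4]
ee_rot: [-179.7, 0.0, 73.6]
force: [-6.3, 2.8, -0.8]
gripper_width: 43.6
```

```bash
python3 -c "
from h import *
lev()
snap('scene','s6.png');crop('s6.png',390,110,130,130,6,'s6c.png')
snap('wrist','w6.png');snap('top','t6.png');crop('t6.png',130,180,130,130,5,'t6c.png')"
```

```text
t 8.55 th 0.531 r 106.0 lat 0.6 F [-6.3  2.8 -0.8] w 43.55271805023381
```

View pics/s6c.png

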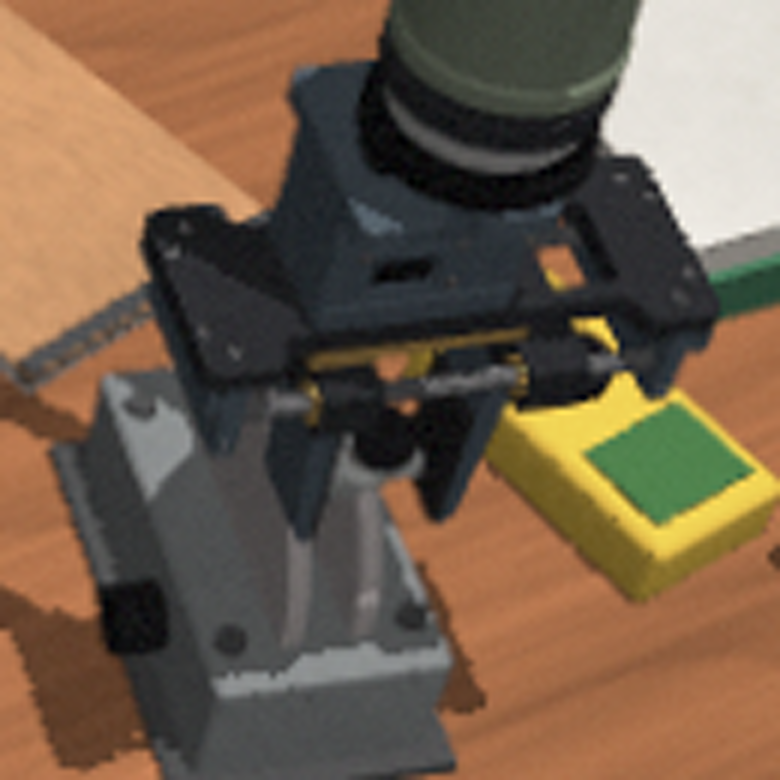

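View pics/w6.png

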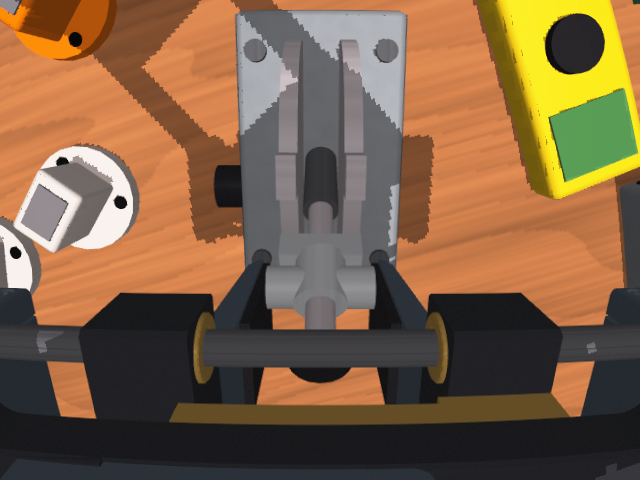

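View pics/t6c.png

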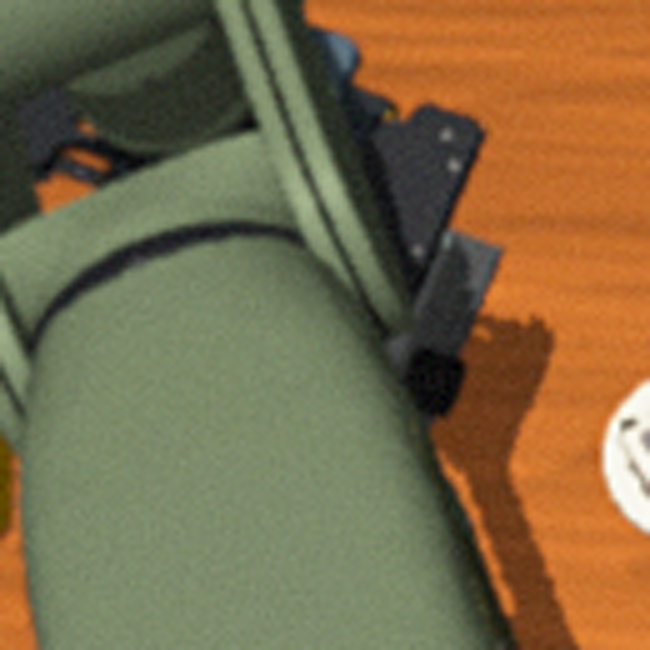

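Emit:
drive_tool(
  series=[
    [0.8,[0,-0.5,1],[0,0,0]],
    [0.8,[0,-1,2],[0,0,0]],
    [0.8,[0,-1.5,3],[0,0,0]],
    [0.8,[0,-1.5,3],[0,0,0]],
    [0.8,[0,-1.5,3],[0,0,0]],
  ],
)

```text
time_s: 9.2
ee_pos: [555.4, 311.4, 130.6]
ee_rot: [-179.8, 0.0, 73.6]
force: [-5.6, 1.4, 4.6]
gripper_width: 43.2
```

```bash
python3 -c "
from h import *
lev(); s=env.state(); print(s['torque'],s['force'],s['ee_rot'])
M=R.from_euler('xyz',s['ee_rot'],degrees=True).inv(); print('tool F',M.apply(s['force']),'T',M.apply(s['torque']))"
```

```text
t 9.2 th 0.532 r 104.0 lat 0.7 F [-5.6  1.4  4.6] w 43.15052367558861
[ 0.78004832  0.95853071 -0.02302565] [-5.56700171  1.43073004  4.55584612] [-1.79848284e+02  5.43625287e-03  7.36064277e+01]
tool F [-0.19906387 -5.75652269 -4.54060023] T [1.13972046 0.47786517 0.02165223]
```

Emit:
drive_tool(
  series=[
    [0.8,[0,-1,0],[0,0,0]],
    [0.8,[0,-2,0],[0,0,0]],
    [0.8,[0,-2.5,0],[0,0,0]],
    [0.8,[0,-3,0],[0,0,0]],
    [0.8,[0,-3,0],[0,0,0]],
  ],
)

```text
time_s: 9.7
ee_pos: [555.3, 311.4, 130.7]
ee_rot: [179.8, -0.0, 73.6]
force: [-0.4, -1.5, 6.2]
gripper_width: 43.8
```

```bash
cat >> h.py <<'E'
def ft():
    lev(); s=env.state()
    M=R.from_euler('xyz',s['ee_rot'],degrees=True).inv(); print('tool F',M.apply(s['force']).round(2),'T',M.apply(s['torque']).round(3),s['ee_rot'].round(2))
E
python3 -c "
from h import *
ft()"
```

```text
t 9.7 th 0.53 r 104.0 lat 0.7 F [-0.4 -1.5  6.2] w 43.83219948386945
tool F [-1.57  0.06 -6.18] T [ 0.088  0.106 -0.002] [ 1.7982e+02 -3.0000e-02  7.3630e+01]
```

Emit:
drive_tool(
  series=[
    [0.8,[0,-0.5,1],[0,0,0]],
    [0.8,[0,-1,2],[0,0,0]],
    [0.8,[0,-1.5,3],[0,0,0]],
    [0.8,[0,-1.5,3],[0,0,0]],
    [0.8,[0,-1.5,3],[0,0,0]],
  ],
)

```text
time_s: 10.2
ee_pos: [555.4, 311.4, 130.6]
ee_rot: [179.6, -0.1, 73.6]
force: [-0.6, -3.2, 16.3]
gripper_width: 43.7
```

```bash
python3 -c "
from h import *
ft()"
```

```text
t 10.2 th 0.532 r 103.9 lat 0.8 F [-0.6 -3.2 16.3] w 43.66441687998151
tool F [ -3.19   0.49 -16.3 ] T [ 0.124 -0.6    0.012] [ 1.7958e+02 -1.2000e-01  7.3650e+01]
```

Emit:
drive_tool(
  series=[
    [0.8,[0,1,-1.5],[0,0,0]],
    [0.8,[0,2,-3],[0,0,0]],
    [0.8,[0,2,-3],[0,0,0]],
    [0.7,[0,2,-3],[0,0,0]],
    [0.6,[0,2,-3],[0,0,0]],
  ],
  squeeze=8,
)

```text
time_s: 10.7
ee_pos: [555.3, 311.4, 130.3]
ee_rot: [179.9, 0.0, 73.6]
force: [-1.5, -1.9, 8.3]
gripper_width: 44.0
```

```bash
python3 -c "
from h import *
ft()"
```

```text
t 10.7 th 0.533 r 103.6 lat 0.7 F [-1.5 -1.9  8.3] w 44.02807913837833
tool F [-2.27 -0.86 -8.31] T [ 0.095 -0.224  0.026] [1.7988e+02 1.0000e-02 7.3640e+01]
```

Emit:
drive_tool(
  series=[
    [0.4,[0,0,0],[0,0,0]],
    [0.3,[0,0,0],[0,0,0]],
    [0.2,[0,0,0],[0,0,0]],
    [0.1,[0,0,0],[0,0,0]],
    [0.1,[0,0,0],[0,0,0]],
  ],
)

```text
time_s: 11.2
ee_pos: [554.4, 311.9, 128.8]
ee_rot: [-180.0, 0.0, 73.6]
force: [0.8, 0.7, 0.3]
gripper_width: 80.7
```

```bash
python3 -c "
from h import *
ft()
snap('scene','s7.png');crop('s7.png',390,110,130,130,6,'s7c.png')
snap('wrist','w7.png')"
```

```text
t 11.2 th 0.531 r 101.9 lat 0.9 F [0.8 0.7 0.3] w 80.69747146301583
tool F [ 0.88  0.61 -0.31] T [-0.047  0.061  0.034] [-1.7998e+02  2.0000e-02  7.3630e+01]
```

View pics/s7c.png

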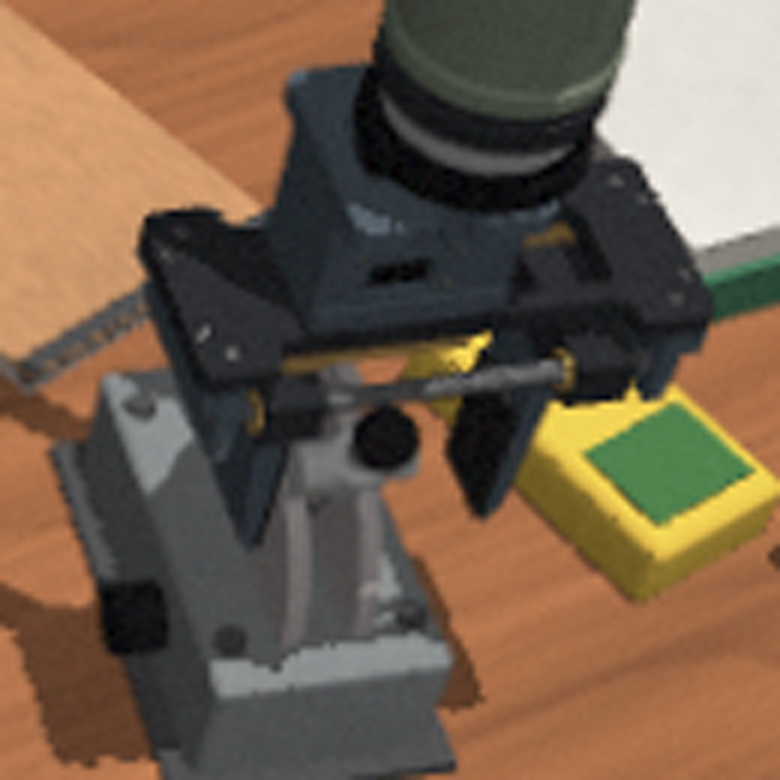

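View pics/w7.png

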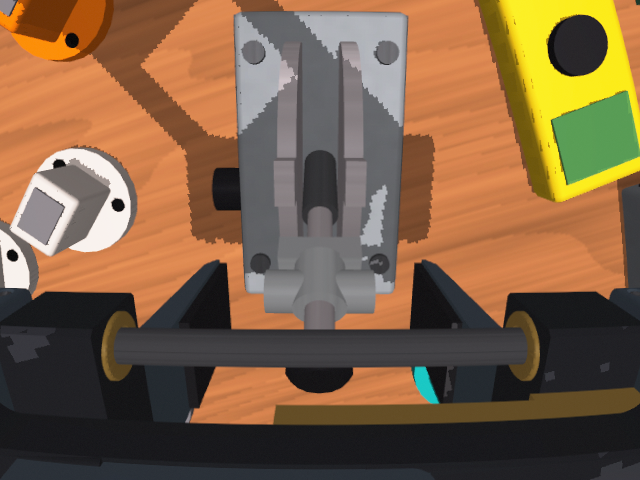

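```bash
python3 -c "
from h import *
d=load('w7.png');H=np.array([504.6,325.5,60]);ux=np.array([.96,-.281,0]);uy=np.array([.281,.96,0])
for th in (.5,.53):
  for r in (92,97,101,105,132):
    B=H+ux*r*np.sin(th)+[0,0,r*np.cos(th)]
    print(th,r,w2p(d,B).round(1),w2p(d,B+22*uy).round(1))
d=load('s7.png')
for r in(92,105,132):
    th=.5;B=H+ux*r*np.sin(th)+[0,0,r*np.cos(th)];print((w2p(d,B)-[390,110])*6)
"
```

```text
0.5 92 [320.9 290.2] [373.8 290.1]
0.5 97 [321.  299.9] [375.  299.8]
0.5 101 [321. 308.] [375.9 307.8]
0.5 105 [321.  316.3] [376.8 316.1]
0.5 132 [321.2 380.3] [383.9 379.9]
0.53 92 [320.9 294.2] [373.2 294. ]
0.53 97 [321.  304.1] [374.3 303.9]
0.53 101 [321.  312.3] [375.1 312.1]
0.53 105 [321.  320.7] [376.  320.5]
0.53 132 [321.2 385.2] [382.6 384.8]
[346.45729544 458.32197402]
[358.77861295 450.47025302]
[385.29157052 433.57095319]
```

Emit:
drive_tool(
  series=[
    [0,[0,0,-20],[0,0,0]],
    [0,[0,0,-60],[0,0,0]],
    [0,[0,0,-100],[0,0,0]],
    [0,[0,0,-140],[0,0,0]],
    [0,[0,0,-170],[0,0,0]],
  ],
)

```text
time_s: 11.8
ee_pos: [554.8, 312.2, 302.2]
ee_rot: [179.9, -0.1, 73.6]
force: [0.9, -0.3, -0.5]
gripper_width: 90.7
```

```bash
python3 -c "
from h import *
to(600,-40,300,90)"
```

```text
t 11.8 pos [554.8 312.2 302.2] rot [ 1.7986e+02 -1.4000e-01  7.3630e+01] F [ 0.9 -0.3 -0.5] w 90.7
  shift [-325.2  142.6    1.8] turn [ 0.0027 -0.0021 -0.2857] dist 355.0
```

Emit:
drive_tool(
  series=[
    [0,[-40,18,0],[0,0,-0.05]],
    [0,[-80,35,0],[0,0,-0.1]],
    [0,[-120,53,0],[0,0,-0.15]],
    [0,[-160,71,0],[0,0,-0.2]],
    [0,[-200,88,0],[0,0,-0.286]],
  ],
)

```text
time_s: 12.3
ee_pos: [582.5, 93.6, 299.2]
ee_rot: [180.0, -0.0, 90.2]
force: [1.2, -0.5, 0.6]
gripper_width: 91.1
```

```bash
python3 -c "
from h import *
to(600,-40,300,90)"
```

```text
t 12.3 pos [582.5  93.6 299.2] rot [179.98  -0.    90.2 ] F [ 1.2 -0.5  0.6] w 91.1
  shift [-133.7   17.    -0.8] turn [ 0.0004 -0.0001  0.0035] dist 134.8
```

Emit:
drive_tool(
  series=[
    [0,[-40,5,0],[0,0,0]],
    [0,[-80,10,0],[0,0,0]],
    [0,[-115,15,0],[0,0,0]],
    [0,[-134,17,0],[0,0,0]],
    [0,[-134,17,0],[0,0,0]],
  ],
)

```text
time_s: 12.8
ee_pos: [599.7, -41.3, 298.9]
ee_rot: [-180.0, 0.0, 89.8]
force: [0.4, -0.5, 0.6]
gripper_width: 91.6
```

Emit:
drive_tool(
  series=[
    [0,[0,0,0],[0,0,0]],
    [0,[0,0,0],[0,0,0]],
    [0,[0,0,0],[0,0,0]],
    [0,[0,0,0],[0,0,0]],
    [0,[0,0,0],[0,0,0]],
  ],
)

```text
time_s: 13.3
ee_pos: [599.5, -38.0, 299.2]
ee_rot: [180.0, -0.0, 90.1]
force: [0.7, 0.5, 0.0]
gripper_width: 91.4
```

```bash
python3 -c "
from h import *
to(600,-40,300,90); snap('wrist','w8.png')"
```

```text
t 13.3 pos [599.5 -38.  299.2] rot [ 1.7999e+02 -1.0000e-02  9.0070e+01] F [0.7 0.5 0. ] w 91.4
  shift [-2.   0.5 -0.8] turn [ 0.0001 -0.0001  0.0012] dist 2.2
```

View pics/w8.png

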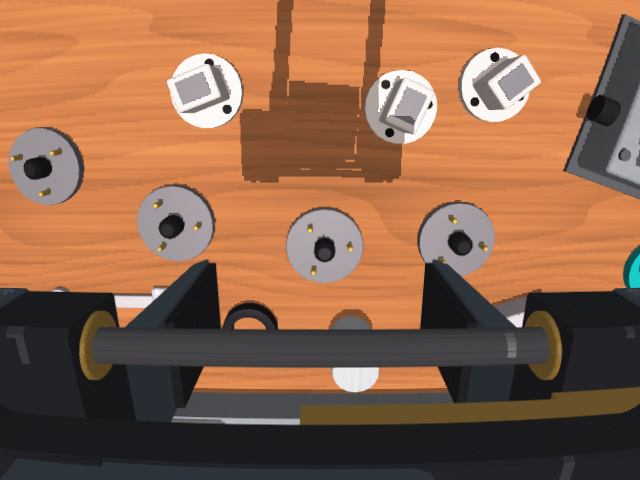

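All three white heads and four outlets are in this view. I'll enlarge the heads row and the outlets row.

```bash
python3 -c "
from h import *
crop('w8.png',155,40,100,100,6,'w8h3.png')
crop('w8.png',355,35,195,115,4,'w8h12.png')
crop('w8.png',130,175,380,110,2.1,'w8o.png')
"
```

```text
(no output)
```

View pics/w8h12.png

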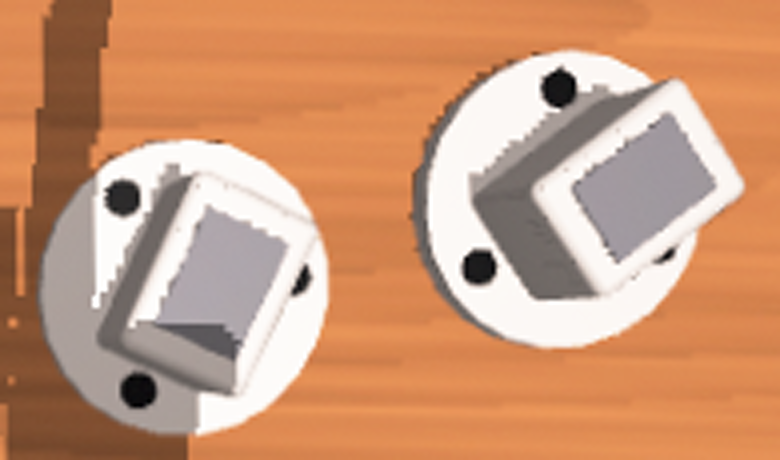

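View pics/w8h3.png

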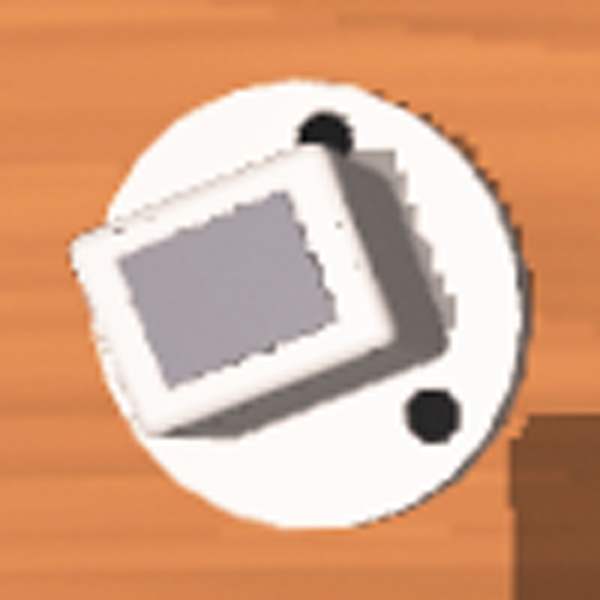

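View pics/w8o.png

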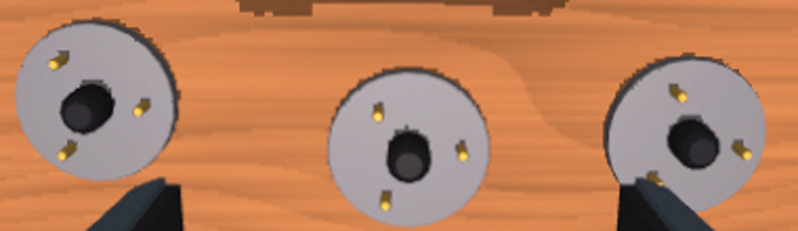

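```bash
cat > fit.py <<'E'
from h import *
from scipy.optimize import least_squares
def fit_head(d,grey,holes,x0,z0=0,gl=None):
    """grey: 4 corner pixels (order any-cyclic), holes: list pix. yaw candidates"""
    c=np.array([p2w(d,*g,60+z0) for g in grey]); ctr=c.mean(0)
    e=[c[(i+1)%4]-c[i] for i in range(4)]; L=[np.linalg.norm(v) for v in e]
    k=0 if L[0]+L[2]>L[1]+L[3] else 1
    v=e[k]-e[k+2]; ya=np.degrees(np.arctan2(v[1],v[0]))
    Hs=[p2w(d,*h,12+z0) for h in holes]
    best=None
    for y0 in (ya,ya+180):
        def assign(p):
            return [min((np.array([p[0]+29*np.cos(np.radians(p[2]+k)),p[1]+29*np.sin(np.radians(p[2]+k))])-h[:2] for k in(0,120,240)),key=np.linalg.norm) for h in Hs]
        f=lambda p: np.concatenate([np.ravel(assign(p)), p[:2]-ctr[:2]])
        r=least_squares(f,[ctr[0],ctr[1],y0])
        if best is None or r.cost<best[0]: best=(r.cost,r.x)
    print('grey ctr',ctr.round(1),'L',np.round(L,1),'rect yaw',round(ya,1),'fit',best[1].round(2),'cost',round(best[0],2))
    return best[1]
def fit_outlet(d,studs,zt=27):
    S=np.array([p2w(d,*s,zt) for s in studs])[:,:2]
    def f(p): return np.ravel([min((np.array([p[0]+29*np.cos(np.radians(p[2]+k)),p[1]+29*np.sin(np.radians(p[2]+k))])-h for k in(0,120,240)),key=np.linalg.norm) for h in S])
    m=S.mean(0);v=S[0]-m
    r=least_squares(f,[m[0],m[1],np.degrees(np.arctan2(v[1],v[0]))]);x=r.x;x[2]%=120
    print('outlet',x.round(2),'cost',round(r.cost,2));return x
E
cat > m8.py <<'E'
from fit import *
d=load('w8.png')
q=lambda L,ox,oy,k:[(ox+x/k,oy+y/k) for x,y in L]
print('h1');fit_head(d,q([(574,187),(671,112),(716,187),(618,262)],355,35,4),q([(559,90),(480,267)],355,35,4),None)
print('h2');fit_head(d,q([(208,207),(290,243),(238,355),(155,325)],355,35,4),q([(122,198),(138,390)],355,35,4),None)
print('h3');fit_head(d,q([(118,262),(288,193),(337,322),(170,388)],155,40,6),q([(433,415),(325,137)],155,40,6),None)
s=lambda L:q(L,130,175,2.1)
fit_outlet(d,s([(673,92),(746,155)])+s([(651,178)]))
fit_outlet(d,s([(377,116),(463,156),(385,205)]))
fit_outlet(d,s([(53,65),(138,111),(63,155)]))
E
python3 m8.py
```

```text
h1
grey ctr [485.1 149.5  60. ] L [29.3 21.4 29.8 21.3] rect yaw 128.7 fit [485.16 149.77 308.48] cost 0.1
h2
grey ctr [510.1  47.3  60. ] L [21.6 28.7 21.5 29.9] rect yaw -23.0 fit [510.27  47.14 -22.97] cost 0.04
h3
grey ctr [ 494.  -160.4   60. ] L [29.7 21.  29.3 21. ] rect yaw 109.4 fit [ 493.69 -160.68  289.89] cost 0.21
outlet [656.73 117.1   78.68] cost 11.12
outlet [666.49 -34.17  94.25] cost 0.09
outlet [ 639.76 -206.44   90.05] cost 0.14
```

```bash
python3 -c "
from h import *
to(485.2,149.8,160,38.5)"
```

```text
t 13.35 pos [599.5 -38.2 299.2] rot [ 1.7999e+02 -1.0000e-02  9.0060e+01] F [ 0.2  0.9 -0.2] w 91.3
  shift [ 188.1 -114.2  139.2] turn [ 1.000e-04 -1.000e-04  8.999e-01] dist 260.4
```

Emit:
drive_tool(
  series=[
    [0,[32,-20,20],[0,0,0.14]],
    [0,[64,-40,40],[0,0,0.28]],
    [0,[96,-60,60],[0,0,0.42]],
    [0,[128,-80,80],[0,0,0.56]],
    [0,[160,-100,105],[0,0,0.7]],
  ],
)

```text
time_s: 13.85
ee_pos: [499.1, 122.6, 194.1]
ee_rot: [179.9, -0.1, 49.6]
force: [0.7, 0.2, 0.0]
gripper_width: 91.5
```

```bash
python3 -c "
from h import *
to(485.2,149.8,160,38.5)"
```

```text
t 13.85 pos [499.1 122.6 194.1] rot [ 1.7993e+02 -1.1000e-01  4.9560e+01] F [0.7 0.2 0. ] w 91.5
  shift [ 11.7 -28.3  34.1] turn [ 0.0011 -0.0021  0.1931] dist 45.8
```

Emit:
drive_tool(
  series=[
    [0,[4,-10,12],[0,0,0.1]],
    [0,[8,-20,24],[0,0,0.193]],
    [0,[11.7,-28.3,34],[0,0,0.193]],
    [0,[11.7,-28.3,34],[0,0,0.193]],
    [0,[11.7,-28.3,34],[0,0,0.193]],
  ],
)

```text
time_s: 14.35
ee_pos: [485.8, 148.4, 160.4]
ee_rot: [180.0, -0.0, 38.9]
force: [-0.2, -1.0, 0.1]
gripper_width: 90.9
```

```bash
python3 -c "
from h import *
to(485.2,149.8,160,38.5); snap('wrist','w9.png')"
```

```text
t 14.35 pos [485.8 148.4 160.4] rot [ 1.7997e+02 -2.0000e-02  3.8940e+01] F [-0.2 -1.   0.1] w 90.9
  shift [ 0.4 -1.5  0.4] turn [ 0.0004 -0.0004  0.0077] dist 1.6
```

View pics/w9.png

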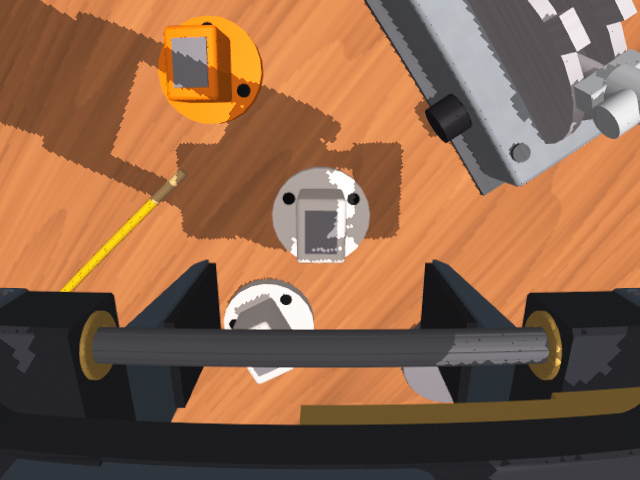

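```bash
python3 -c "
from fit import *
d=load('w9.png')
fit_head(d,[(305,210.5),(338,210.5),(338.5,253),(304.5,253)],[(288.3,198.3),(353,199)],None)
crop('w9.png',260,155,120,120,6,'w9c.png')
"
```

```text
grey ctr [485.2 149.3  60. ] L [22.  29.9 23.4 29.9] rect yaw -51.0 fit [485.2  148.73 -51.43] cost 0.27
```

View pics/w9c.png

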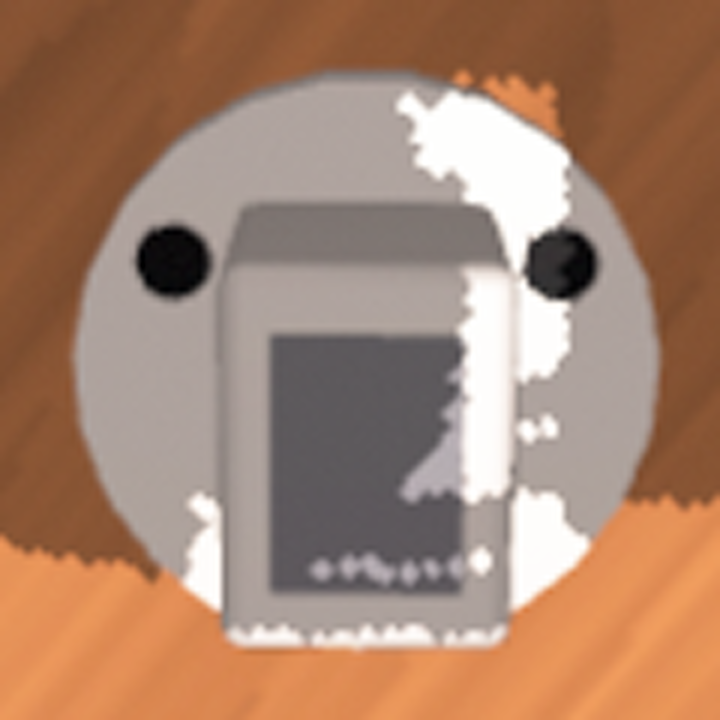

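Emit:
drive_tool(
  series=[
    [0,[0,-1,35],[0,0,0]],
    [0,[0,-1,75],[0,0,0]],
    [0,[0,-1,110],[0,0,0]],
    [0,[0,-1,135],[0,0,0]],
    [0,[0,-1,142],[0,0,0]],
  ],
  squeeze=30,
)

```text
time_s: 14.9
ee_pos: [483.9, 148.3, 16.3]
ee_rot: [-179.9, 0.2, 38.8]
force: [0.2, -0.1, 0.4]
gripper_width: 91.1
```

Emit:
drive_tool(
  series=[
    [0,[0,0,0],[0,0,0]],
    [0.2,[0,0,0],[0,0,0]],
    [0.4,[0,0,0],[0,0,0]],
    [0.6,[0,0,0],[0,0,0]],
    [0.9,[0,0,0],[0,0,0]],
  ],
)

```text
time_s: 15.4
ee_pos: [485.3, 149.4, 19.0]
ee_rot: [180.0, -0.1, 38.9]
force: [0.2, -0.1, 0.4]
gripper_width: 62.0
```

Emit:
drive_tool(
  series=[
    [0.9,[0,0,0],[0,0,0]],
    [0.9,[0,0,0],[0,0,0]],
    [0.9,[0,0,0],[0,0,0]],
    [0.9,[0,0,0],[0,0,0]],
    [0.9,[0,0,0],[0,0,0]],
  ],
)

```text
time_s: 15.9
ee_pos: [484.9, 149.3, 18.2]
ee_rot: [-180.0, -0.0, 38.8]
force: [0.8, -0.4, -0.1]
gripper_width: 33.7
```

```bash
python3 -c "
from h import *
to(485.2,149.3,17.5,38.8)"
```

```text
t 15.9 pos [484.9 149.3  18.2] rot [-1.800e+02 -1.000e-02  3.885e+01] F [ 0.8 -0.4 -0.1] w 33.7
  shift [0.3 0.2 0.7] turn [-0.0001 -0.0002  0.0008] dist 0.7
```

Emit:
drive_tool(
  series=[
    [0.9,[0,0,-12],[0,0,0]],
    [0.9,[0,0,-30],[0,0,0]],
    [0.9,[0,0,-50],[0,0,0]],
    [0.9,[0,0,-70],[0,0,0]],
    [0.9,[0,0,-80],[0,0,0]],
  ],
)

```text
time_s: 16.4
ee_pos: [485.5, 149.4, 100.2]
ee_rot: [179.9, -0.1, 38.8]
force: [0.0, 0.1, -2.2]
gripper_width: 33.9
```

```bash
python3 -c "
from h import *
crop('w8.png',410,190,100,90,6,'w8a.png')
to(640,123,98,50.2)"
```

```text
t 16.4 pos [485.5 149.4 100.2] rot [ 1.7994e+02 -1.5000e-01  3.8850e+01] F [ 0.   0.1 -2.2] w 33.9
  shift [103.8 117.5   2.6] turn [ 0.0013 -0.0025 -0.1982] dist 156.8
```

View pics/w8a.png

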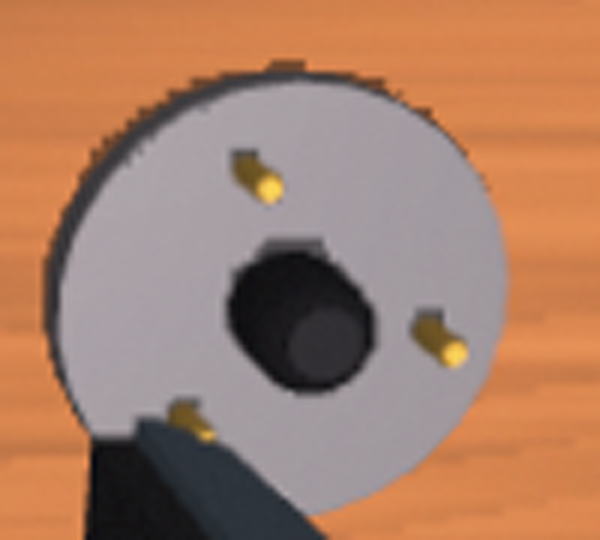

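```bash
python3 -c "
from fit import *
d=load('w8.png');q=lambda x,y:(410+x/6,190+y/6)
fit_outlet(d,[q(270,189),q(455,353),q(209,435)]);fit_outlet(d,[q(270,189),q(455,353)])
print(p2w(d,*q(326,342),36))
crop('w8.png',130,175,110,95,6,'w8cc.png');crop('w8.png',275,195,100,95,6,'w8b.png')"
```

```text
outlet [658.86 121.09  80.42] cost 0.83
outlet [659.33 120.84  80.64] cost 0.0
[659.02095676 120.78415651  36.        ]
```

View pics/w8b.png

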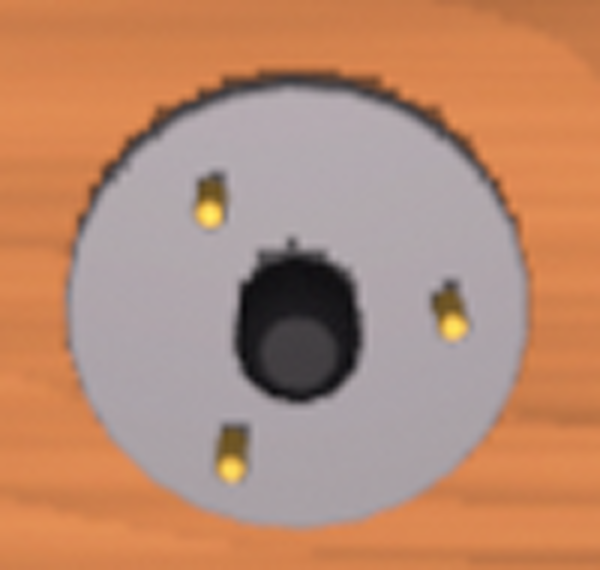

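View pics/w8cc.png

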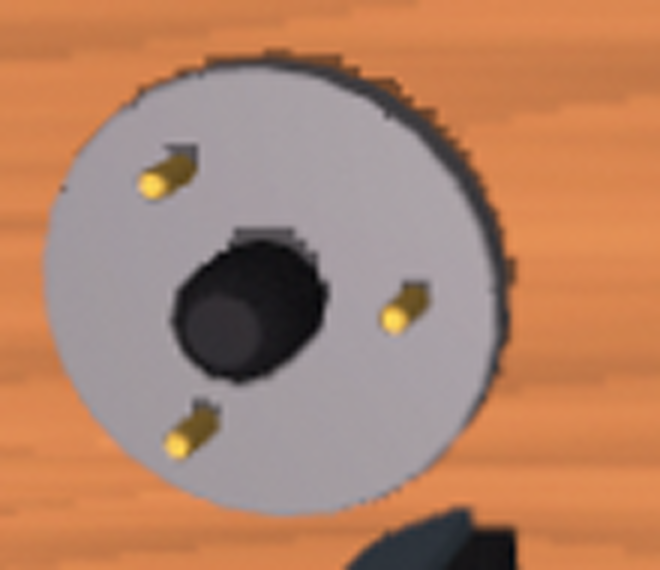

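```bash
python3 -c "
from fit import *
d=load('w8.png');q=lambda x,y:(275+x/6,195+y/6)
fit_outlet(d,[q(210,213),q(453,326),q(231,469)]);print(p2w(d,*q(298,352),36))
q=lambda x,y:(130+x/6,175+y/6)
fit_outlet(d,[q(153,186),q(395,320),q(178,446)]);print(p2w(d,*q(220,330),36))
to(659,120.9,90,50.5)"
```

```text
outlet [666.83 -33.93  94.34] cost 0.01
[666.73475088 -34.03542421  36.        ]
outlet [ 640.16 -206.47   89.48] cost 0.02
[ 639.9483528  -207.31387317   36.        ]
t 16.4 pos [485.5 149.4 100.2] rot [ 1.7994e+02 -1.5000e-01  3.8850e+01] F [ 0.   0.1 -2.2] w 33.9
  shift [117.2 131.   10.6] turn [ 0.0013 -0.0025 -0.2034] dist 176.1
```

Emit:
drive_tool(
  series=[
    [0.9,[20,22,0],[0,0,-0.04]],
    [0.9,[48,54,0],[0,0,-0.08]],
    [0.9,[78,88,0],[0,0,-0.13]],
    [0.9,[104,116,0],[0,0,-0.18]],
    [0.9,[117,131,3],[0,0,-0.203]],
  ],
)

```text
time_s: 16.9
ee_pos: [661.2, 119.9, 95.0]
ee_rot: [179.9, -0.1, 50.5]
force: [-1.0, 0.6, -1.9]
gripper_width: 34.2
```

Emit:
drive_tool(
  series=[
    [0.9,[0,0,0],[0,0,0]],
    [0.9,[0,0,0],[0,0,0]],
    [0.9,[0,0,0],[0,0,0]],
    [0.9,[0,0,0],[0,0,0]],
    [0.9,[0,0,0],[0,0,0]],
  ],
)

```text
time_s: 17.4
ee_pos: [657.4, 120.9, 95.6]
ee_rot: [-180.0, -0.0, 50.5]
force: [-1.2, -0.2, -2.4]
gripper_width: 33.7
```

```bash
python3 -c "
from h import *
to(659,120.9,90,50.5); snap('wrist','w10.png')"
```

```text
t 17.4 pos [657.4 120.9  95.6] rot [-1.80e+02 -1.00e-02  5.05e+01] F [-1.2 -0.2 -2.4] w 33.7
  shift [1.1 1.2 5.6] turn [-0.     -0.0001  0.    ] dist 5.8
```

View pics/w10.png

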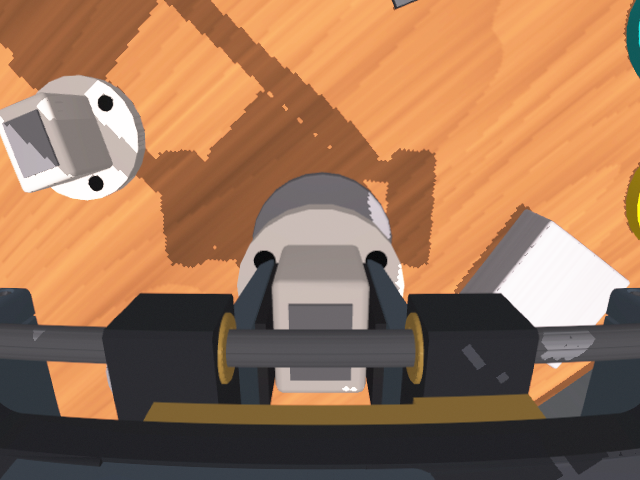

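```bash
python3 -c "
from fit import *
d=load('w10.png'); fit_head(d,[(289,304),(352,304),(351.5,381),(290,381)],[(264,260),(377,260)],None,z0=77.2)
to(659,120.9,90,50.5)"
```

```text
grey ctr [657.4 119.7 137.2] L [21.5 30.9 22.5 30.9] rect yaw -39.3 fit [657.28 119.76 200.5 ] cost 0.24
t 17.45 pos [657.6 120.8  95.6] rot [ 1.7999e+02 -1.0000e-02  5.0500e+01] F [-0.5  0.2 -2.8] w 34.0
  shift [1.  1.  5.6] turn [ 0.0001 -0.0003 -0.    ] dist 5.8
```

Emit:
drive_tool(
  series=[
    [0.9,[1.5,0.6,10],[0,0,0]],
    [0.9,[1.5,0.6,20],[0,0,0]],
    [0.9,[1.5,0.6,30],[0,0,0]],
    [0.9,[1.5,0.6,38],[0,0,0]],
    [0.9,[1.5,0.6,42],[0,0,0]],
  ],
)

```text
time_s: 17.95
ee_pos: [658.7, 121.2, 51.4]
ee_rot: [-179.9, 0.1, 50.5]
force: [-0.4, 0.5, -3.8]
gripper_width: 34.1
```

Emit:
drive_tool(
  series=[
    [0.9,[0,0,2],[0,0,0]],
    [0.9,[0,0,4],[0,0,0]],
    [0.9,[0,0,6],[0,0,0]],
    [0.9,[0,0,8],[0,0,0]],
    [0.9,[0,0,8],[0,0,0]],
  ],
)

```text
time_s: 18.45
ee_pos: [659.4, 121.3, 45.1]
ee_rot: [-180.0, 0.0, 50.5]
force: [-0.2, -0.5, -2.8]
gripper_width: 33.5
```

Emit:
drive_tool(
  series=[
    [0.9,[0,0,2],[0,0,0]],
    [0.9,[0,0,4],[0,0,0]],
    [0.9,[0,0,6],[0,0,0]],
    [0.9,[0,0,8],[0,0,0]],
    [0.9,[0,0,8],[0,0,0]],
  ],
)

```text
time_s: 18.95
ee_pos: [659.2, 121.3, 36.7]
ee_rot: [-180.0, 0.0, 50.5]
force: [-0.0, 0.4, -3.1]
gripper_width: 34.0
```

Emit:
drive_tool(
  series=[
    [0.9,[0,0,2],[0,0,0]],
    [0.9,[0,0,4],[0,0,0]],
    [0.9,[0,0,6],[0,0,0]],
    [0.9,[0,0,7],[0,0,0]],
    [0.9,[0,0,7],[0,0,0]],
  ],
)

```text
time_s: 19.45
ee_pos: [659.6, 121.4, 30.2]
ee_rot: [180.0, -0.0, 50.5]
force: [-0.4, -0.2, -1.7]
gripper_width: 34.1
```

Seated at the expected height with almost no force. Release (after 1 mm press) and lift.

Emit:
drive_tool(
  series=[
    [0.9,[0,0,1],[0,0,0]],
    [0.9,[0,0,1.5],[0,0,0]],
    [0.5,[0,0,1],[0,0,0]],
    [0.2,[0,0,0],[0,0,0]],
    [0,[0,0,0],[0,0,0]],
  ],
)

```text
time_s: 19.95
ee_pos: [659.8, 121.4, 30.3]
ee_rot: [180.0, -0.0, 50.5]
force: [0.6, -0.1, 0.1]
gripper_width: 55.0
```

Emit:
drive_tool(
  series=[
    [0,[0,0,0],[0,0,0]],
    [0,[0,0,-20],[0,0,0]],
    [0,[0,0,-60],[0,0,0]],
    [0,[0,0,-100],[0,0,0]],
    [0,[0,0,-130],[0,0,0]],
  ],
)

```text
time_s: 20.45
ee_pos: [660.2, 121.5, 162.7]
ee_rot: [179.9, -0.1, 50.5]
force: [0.3, 0.2, 0.8]
gripper_width: 90.7
```

```bash
python3 -c "
from h import *
snap('wrist','w11.png')
to(510.3,47.2,160,67)"
```

```text
t 20.5 pos [662.7 121.9 168.1] rot [179.56  -0.51  50.48] F [2.9 0.1 3.3] w 91.1
  shift [-154.7  -70.1    6.2] turn [ 0.0089 -0.0078 -0.2884] dist 169.9
```

View pics/w11.png

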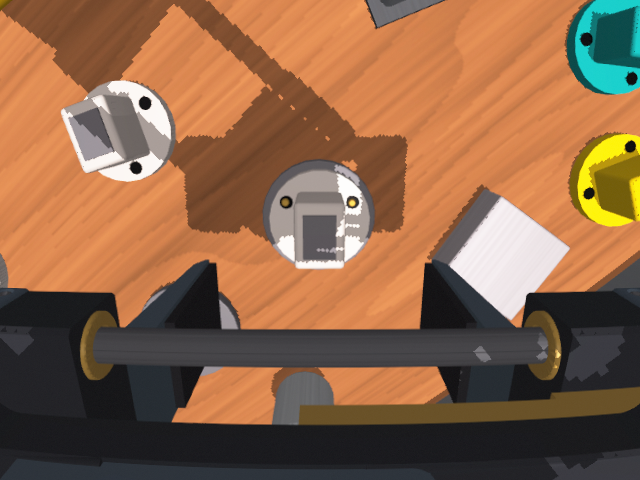

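Emit:
drive_tool(
  series=[
    [0,[-25,-12,0],[0,0,-0.05]],
    [0,[-60,-27,0],[0,0,-0.12]],
    [0,[-95,-43,0],[0,0,-0.19]],
    [0,[-130,-58,0],[0,0,-0.25]],
    [0,[-152,-68,0],[0,0,-0.288]],
  ],
)

```text
time_s: 21.0
ee_pos: [507.6, 46.4, 159.8]
ee_rot: [-179.9, 0.1, 67.1]
force: [0.3, 0.4, -0.0]
gripper_width: 91.1
```

Emit:
drive_tool(
  series=[
    [0,[0,0,0],[0,0,0]],
    [0,[0,0,0],[0,0,0]],
    [0,[0,0,0],[0,0,0]],
    [0,[0,0,0],[0,0,0]],
    [0,[0,0,0],[0,0,0]],
  ],
)

```text
time_s: 21.5
ee_pos: [511.0, 47.7, 159.9]
ee_rot: [-180.0, -0.0, 67.0]
force: [-0.0, -0.1, -0.5]
gripper_width: 90.8
```

```bash
python3 -c "
from h import *
snap('wrist','w12.png'); crop('w12.png',240,140,160,140,5,'w12c.png')
to(510.3,47.2,160,67)"
```

```text
t 21.55 pos [510.9  47.7 159.8] rot [-179.99   -0.     67.  ] F [ 0.1  0.7 -0.2] w 90.7
  shift [-0.7 -0.3 -0.2] turn [-0.0002 -0.     -0.    ] dist 0.8
```

View pics/w12c.png

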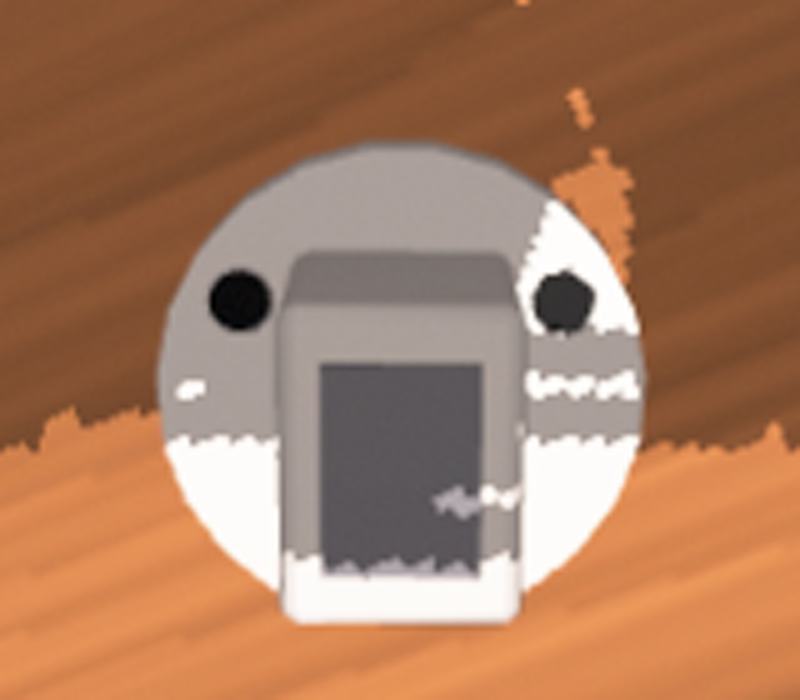

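```bash
python3 -c "
from fit import *
d=load('w12.png');q=lambda x,y:(240+x/5,140+y/5)
fit_head(d,[q(320,363),q(482,363),q(482,574),q(320,575)],[q(240,300),q(564,301)],None)
"
```

```text
grey ctr [510.2  46.9  60. ] L [21.6 29.7 22.3 29.8] rect yaw -23.0 fit [510.51  46.84 -23.23] cost 0.09
```

Emit:
drive_tool(
  series=[
    [0,[-1,0,35],[0,0,0]],
    [0,[-1,0,75],[0,0,0]],
    [0,[-1,0,110],[0,0,0]],
    [0,[-1,0,135],[0,0,0]],
    [0,[-1,0,142],[0,0,0]],
  ],
)

```text
time_s: 22.05
ee_pos: [508.1, 46.5, 15.5]
ee_rot: [-179.7, 0.1, 67.0]
force: [-0.9, 0.1, -0.1]
gripper_width: 91.5
```

Emit:
drive_tool(
  series=[
    [0,[0,0,0],[0,0,0]],
    [0.2,[0,0,0],[0,0,0]],
    [0.4,[0,0,0],[0,0,0]],
    [0.6,[0,0,0],[0,0,0]],
    [0.9,[0,0,0],[0,0,0]],
  ],
)

```text
time_s: 22.55
ee_pos: [510.4, 46.5, 19.0]
ee_rot: [179.9, -0.1, 67.0]
force: [0.1, 0.6, -0.6]
gripper_width: 61.9
```

Emit:
drive_tool(
  series=[
    [0.9,[0,0,0],[0,0,0]],
    [0.9,[0,0,0],[0,0,0]],
    [0.9,[0,0,0],[0,0,0]],
    [0.9,[0,0,0],[0,0,0]],
    [0.9,[0,0,0],[0,0,0]],
  ],
)

```text
time_s: 23.05
ee_pos: [510.0, 46.5, 18.2]
ee_rot: [180.0, -0.0, 67.0]
force: [-0.2, 1.4, 0.4]
gripper_width: 33.9
```

Emit:
drive_tool(
  series=[
    [0.9,[0,0,-12],[0,0,0]],
    [0.9,[0,0,-30],[0,0,0]],
    [0.9,[0,0,-50],[0,0,0]],
    [0.9,[0,0,-70],[0,0,0]],
    [0.9,[0,0,-77],[0,0,0]],
  ],
)

```text
time_s: 23.55
ee_pos: [511.0, 46.5, 97.4]
ee_rot: [179.8, -0.1, 67.0]
force: [-0.7, -0.5, -2.3]
gripper_width: 33.8
```

```bash
python3 -c "
from h import *
to(666.8,-34,95,64.35)"
```

```text
t 23.55 pos [511.   46.5  97.4] rot [ 1.798e+02 -1.000e-01  6.698e+01] F [-0.7 -0.5 -2.3] w 33.8
  shift [-13.2 174.8   3. ] turn [ 0.0034 -0.0018  0.0459] dist 175.3
```

Emit:
drive_tool(
  series=[
    [0.9,[-2,30,0],[0,0,0.01]],
    [0.9,[-5,70,0],[0,0,0.02]],
    [0.9,[-9,115,0],[0,0,0.03]],
    [0.9,[-12,155,0],[0,0,0.046]],
    [0.9,[-13,175,0],[0,0,0.046]],
  ],
)

```text
time_s: 24.05
ee_pos: [668.4, -35.8, 94.4]
ee_rot: [179.9, 0.0, 64.3]
force: [-1.7, 0.7, -2.0]
gripper_width: 34.1
```

Emit:
drive_tool(
  series=[
    [0.9,[0,0,0],[0,0,0]],
    [0.9,[0,0,0],[0,0,0]],
    [0.9,[0,0,0],[0,0,0]],
    [0.9,[0,0,0],[0,0,0]],
    [0.9,[0,0,0],[0,0,0]],
  ],
)

```text
time_s: 24.55
ee_pos: [665.2, -33.4, 95.5]
ee_rot: [-180.0, -0.0, 64.4]
force: [-0.6, 0.6, -2.1]
gripper_width: 33.9
```

```bash
python3 -c "
from h import *
snap('wrist','w13.png');crop('w13.png',220,160,200,260,3,'w13c.png')
to(666.8,-34,95,64.35)"
```

```text
t 24.6 pos [665.4 -33.5  95.5] rot [ 1.800e+02 -1.000e-02  6.437e+01] F [-0.9 -0.5 -2.6] w 33.9
  shift [0.2 1.5 0.5] turn [ 0.     -0.0001  0.0004] dist 1.5
```

View pics/w13c.png

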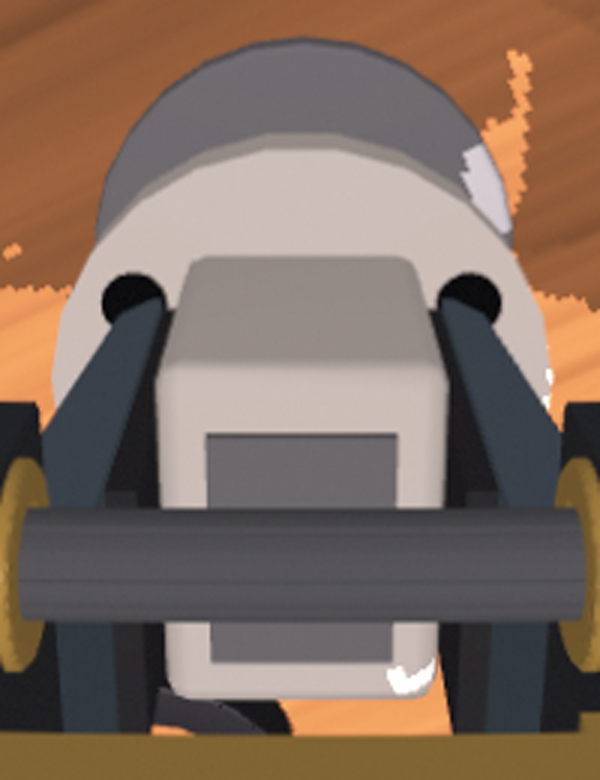

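```bash
python3 -c "
from fit import *
d=load('w13.png');q=lambda x,y:(220+x/3,160+y/3)
fit_head(d,[q(206,433),q(398,433),q(394,662),q(210,662)],[q(133,303),q(470,303)],None,z0=77.3)
to(666.8,-34,95,64.35)"
```

```text
grey ctr [665.1 -34.5 137.3] L [21.8 30.6 22.4 30.6] rect yaw -25.6 fit [665.28 -34.62 -25.62] cost 0.14
t 24.6 pos [665.4 -33.5  95.5] rot [ 1.800e+02 -1.000e-02  6.437e+01] F [-0.9 -0.5 -2.6] w 33.9
  shift [0.2 1.5 0.5] turn [ 0.     -0.0001  0.0004] dist 1.5
```

Emit:
drive_tool(
  series=[
    [0.9,[0.6,1.3,10],[0,0,0]],
    [0.9,[0.6,1.3,20],[0,0,0]],
    [0.9,[0.6,1.3,30],[0,0,0]],
    [0.9,[0.6,1.3,38],[0,0,0]],
    [0.9,[0.6,1.3,42],[0,0,0]],
  ],
)

```text
time_s: 25.1
ee_pos: [666.6, -33.9, 51.4]
ee_rot: [-179.9, 0.0, 64.3]
force: [-0.3, 0.0, -1.7]
gripper_width: 34.1
```

Emit:
drive_tool(
  series=[
    [0.9,[0,0,2],[0,0,0]],
    [0.9,[0,0,4],[0,0,0]],
    [0.9,[0,0,6],[0,0,0]],
    [0.9,[0,0,8],[0,0,0]],
    [0.9,[0,0,8],[0,0,0]],
  ],
)

```text
time_s: 25.6
ee_pos: [667.3, -34.0, 45.0]
ee_rot: [-180.0, -0.0, 64.3]
force: [-0.4, -0.6, -0.9]
gripper_width: 33.5
```

Emit:
drive_tool(
  series=[
    [0.9,[0,0,2],[0,0,0]],
    [0.9,[0,0,4],[0,0,0]],
    [0.9,[0,0,6],[0,0,0]],
    [0.9,[0,0,8],[0,0,0]],
    [0.9,[0,0,8],[0,0,0]],
  ],
)

```text
time_s: 26.1
ee_pos: [667.1, -33.9, 36.7]
ee_rot: [-180.0, 0.0, 64.3]
force: [0.2, 0.5, -2.4]
gripper_width: 33.7
```

Emit:
drive_tool(
  series=[
    [0.9,[0,0,2],[0,0,0]],
    [0.9,[0,0,4],[0,0,0]],
    [0.9,[0,0,6],[0,0,0]],
    [0.9,[0,0,7.5],[0,0,0]],
    [0.9,[0,0,7.5],[0,0,0]],
  ],
)

```text
time_s: 26.6
ee_pos: [667.5, -34.0, 30.2]
ee_rot: [180.0, -0.0, 64.3]
force: [-0.7, 0.3, 2.3]
gripper_width: 33.6
```

Emit:
drive_tool(
  series=[
    [0.9,[0,0,0.5],[0,0,0]],
    [0.9,[0,0,0.5],[0,0,0]],
    [0.5,[0,0,0],[0,0,0]],
    [0.2,[0,0,0],[0,0,0]],
    [0,[0,0,0],[0,0,0]],
  ],
)

```text
time_s: 27.1
ee_pos: [667.4, -33.9, 29.5]
ee_rot: [180.0, -0.0, 64.3]
force: [-0.5, 0.4, -0.9]
gripper_width: 55.0
```

Emit:
drive_tool(
  series=[
    [0,[0,0,0],[0,0,0]],
    [0,[0,0,-20],[0,0,0]],
    [0,[0,0,-60],[0,0,0]],
    [0,[0,0,-100],[0,0,0]],
    [0,[0,0,-130],[0,0,0]],
  ],
)

```text
time_s: 27.6
ee_pos: [668.0, -34.0, 162.2]
ee_rot: [179.9, -0.1, 64.3]
force: [0.5, -0.4, -0.3]
gripper_width: 91.0
```

```bash
python3 -c "
from h import *
snap('wrist','w14.png')
to(493.8,-160.6,160,19.9)"
```

```text
t 27.65 pos [670.6 -34.2 167.6] rot [179.38  -0.26  64.34] F [ 1.4 -1.   2.9] w 90.8
  shift [-190.5 -104.7    5.6] turn [ 0.0086 -0.0085  0.7757] dist 217.5
```

View pics/w14.png

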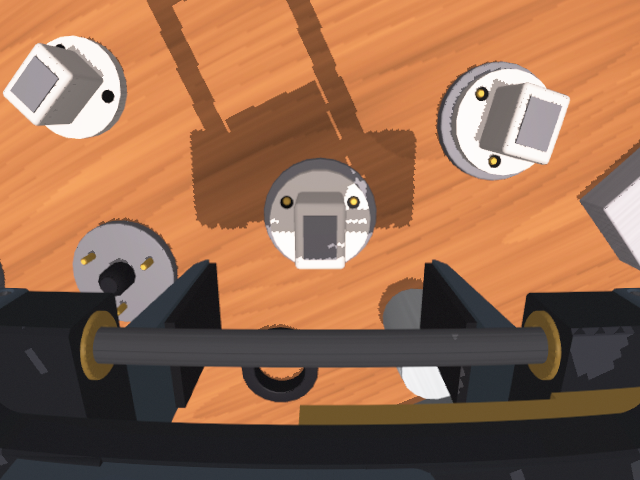

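Emit:
drive_tool(
  series=[
    [0,[-35,-18,0],[0,0,0.14]],
    [0,[-75,-40,0],[0,0,0.28]],
    [0,[-115,-62,0],[0,0,0.42]],
    [0,[-155,-83,0],[0,0,0.56]],
    [0,[-180,-97,0],[0,0,0.7]],
  ],
)

```text
time_s: 28.15
ee_pos: [499.2, -155.4, 159.4]
ee_rot: [-180.0, 0.1, 23.9]
force: [-0.0, -0.0, -0.2]
gripper_width: 90.6
```

Emit:
drive_tool(
  series=[
    [0,[-10,3,0],[0,0,0.076]],
    [0,[-10,3,0],[0,0,0.076]],
    [0,[-10,3,0],[0,0,0.076]],
    [0,[-10,3,0],[0,0,0.076]],
    [0,[-10,3,0],[0,0,0.076]],
  ],
)

```text
time_s: 28.65
ee_pos: [494.8, -160.5, 159.4]
ee_rot: [-180.0, -0.0, 20.0]
force: [0.5, 0.6, -0.4]
gripper_width: 91.1
```

```bash
python3 -c "
from h import *
snap('wrist','w15.png'); crop('w15.png',240,140,160,140,5,'w15c.png')
to(493.8,-160.6,160,19.9)"
```

```text
t 28.7 pos [ 494.7 -160.6  159.4] rot [-179.99   -0.     19.97] F [ 0.9 -0.6 -1. ] w 91.4
  shift [-0.9 -0.3 -0.6] turn [-0.0002 -0.0001  0.0012] dist 1.1
```

View pics/w15c.png

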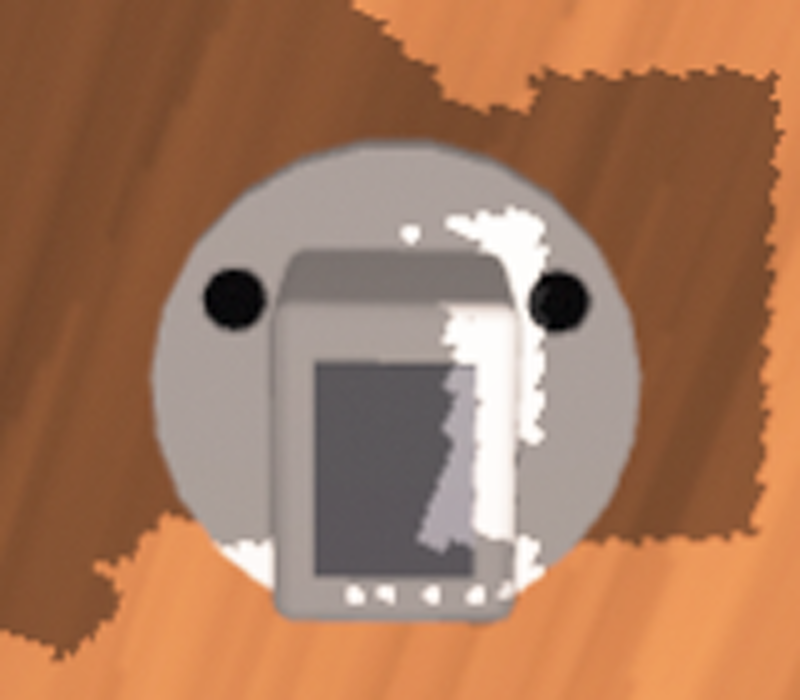

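Emit:
drive_tool(
  series=[
    [0,[-1,0,35],[0,0,0]],
    [0,[-1,0,75],[0,0,0]],
    [0,[-1,0,110],[0,0,0]],
    [0,[-1,0,135],[0,0,0]],
    [0,[-1,0,141],[0,0,0]],
  ],
)

```text
time_s: 29.2
ee_pos: [491.4, -160.3, 15.8]
ee_rot: [-179.8, 0.3, 19.9]
force: [-0.1, 0.1, -0.4]
gripper_width: 91.1
```

Emit:
drive_tool(
  series=[
    [0,[0,0,0],[0,0,0]],
    [0.2,[0,0,0],[0,0,0]],
    [0.4,[0,0,0],[0,0,0]],
    [0.6,[0,0,0],[0,0,0]],
    [0.9,[0,0,0],[0,0,0]],
  ],
)

```text
time_s: 29.7
ee_pos: [493.6, -161.6, 19.4]
ee_rot: [179.9, -0.1, 19.9]
force: [0.0, -0.5, -0.8]
gripper_width: 62.0
```

Emit:
drive_tool(
  series=[
    [0.9,[0,0,0],[0,0,0]],
    [0.9,[0,0,0],[0,0,0]],
    [0.9,[0,0,0],[0,0,0]],
    [0.9,[0,0,0],[0,0,0]],
    [0.9,[0,0,0],[0,0,0]],
  ],
)

```text
time_s: 30.2
ee_pos: [493.2, -161.4, 18.7]
ee_rot: [-180.0, -0.0, 19.9]
force: [-0.1, 1.1, 1.1]
gripper_width: 33.8
```

```bash
python3 -c "
from fit import *
d=load('w15.png');q=lambda x,y:(240+x/5,140+y/5)
fit_head(d,[q(314,361),q(476,361),q(475,576),q(315,576)],[q(235,299),q(559,300)],None)
to(493.8,-160.6,18,19.9)"
```

```text
grey ctr [ 493.6 -161.2   60. ] L [21.6 30.2 22.  30.2] rect yaw -70.0 fit [ 493.81 -161.31  -70.25] cost 0.05
t 30.2 pos [ 493.2 -161.4   18.7] rot [-1.800e+02 -1.000e-02  1.988e+01] F [-0.1  1.1  1.1] w 33.8
  shift [ 0.8 -0.6  0.7] turn [-0.     -0.0002 -0.0004] dist 1.2
```

Emit:
drive_tool(
  series=[
    [0.9,[0,0,-12],[0,0,0]],
    [0.9,[0,0,-30],[0,0,0]],
    [0.9,[0,0,-50],[0,0,0]],
    [0.9,[0,0,-70],[0,0,0]],
    [0.9,[0,0,-77],[0,0,0]],
  ],
)

```text
time_s: 30.7
ee_pos: [494.2, -161.8, 97.9]
ee_rot: [179.9, -0.2, 19.9]
force: [1.0, -0.4, -2.7]
gripper_width: 33.7
```

```bash
python3 -c "
from h import *
to(640.2,-206,95,59.7)"
```

```text
t 30.7 pos [ 494.2 -161.8   97.9] rot [ 1.7986e+02 -1.7000e-01  1.9880e+01] F [ 1.  -0.4 -2.7] w 33.7
  shift [122.3  91.2   3.5] turn [ 0.0033 -0.002  -0.6949] dist 152.6
```

Emit:
drive_tool(
  series=[
    [0.9,[20,15,0],[0,0,-0.12]],
    [0.9,[48,36,0],[0,0,-0.26]],
    [0.9,[78,58,0],[0,0,-0.4]],
    [0.9,[105,78,0],[0,0,-0.54]],
    [0.9,[122,91,1],[0,0,-0.68]],
  ],
)

```text
time_s: 31.2
ee_pos: [640.7, -206.0, 94.0]
ee_rot: [180.0, -0.0, 59.2]
force: [-0.2, 0.5, -2.6]
gripper_width: 33.5
```

Emit:
drive_tool(
  series=[
    [0.9,[0,0,0],[0,0,-0.015]],
    [0.9,[0,0,0],[0,0,-0.015]],
    [0.9,[0,0,0],[0,0,-0.015]],
    [0.9,[0,0,0],[0,0,-0.015]],
    [0.9,[0,0,0],[0,0,-0.015]],
  ],
)

```text
time_s: 31.7
ee_pos: [638.2, -205.3, 94.9]
ee_rot: [-180.0, -0.0, 59.7]
force: [-0.5, 0.9, -3.7]
gripper_width: 33.8
```

```bash
python3 -c "
from h import *
snap('wrist','w16.png');crop('w16.png',220,160,200,260,3,'w16c.png')
to(640.2,-206,95,59.7)"
```

```text
t 31.75 pos [ 638.4 -205.3   95. ] rot [ 1.800e+02 -1.000e-02  5.968e+01] F [ 0.1 -0.2 -2.9] w 33.9
  shift [ 0.3  1.9 -0. ] turn [ 0.     -0.0001 -0.0003] dist 2.0
```

View pics/w16c.png

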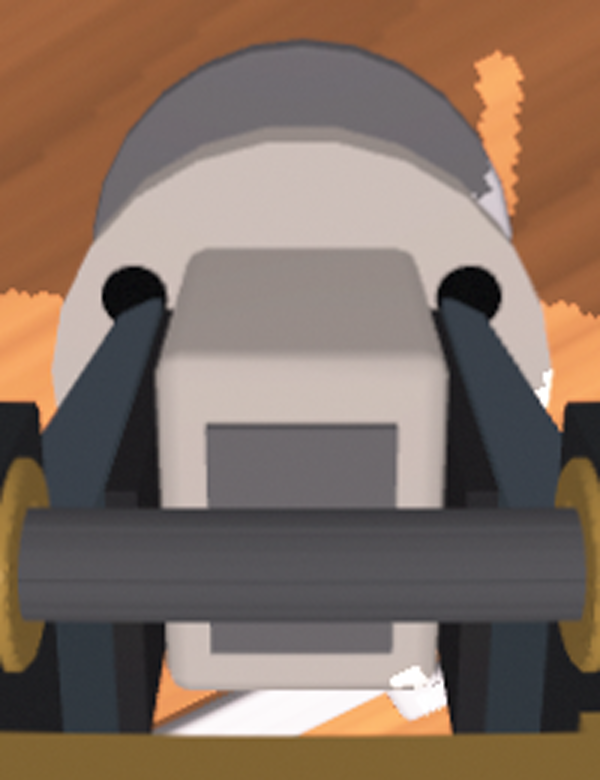

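```bash
python3 -c "
from fit import *
d=load('w16.png');q=lambda x,y:(220+x/3,160+y/3)
f=fit_head(d,[q(206,423),q(398,423),q(394,653),q(210,653)],[q(133,296),q(470,296)],None,z0=76.5)
p=env.state()['ee_pos']; off=np.array([f[0]-p[0],f[1]-p[1]]); print(off)
t=np.array([640.1,-206.7])-off*[1,.6]; to(t[0],t[1],95,59.7)"
```

```text
grey ctr [ 637.1 -205.8  136.5] L [21.8 30.6 22.4 30.6] rect yaw -30.3 fit [ 637.32 -205.98  -30.32] cost 0.16
[-1.04682837 -0.66228243]
t 31.75 pos [ 638.4 -205.3   95. ] rot [ 1.800e+02 -1.000e-02  5.968e+01] F [ 0.1 -0.2 -2.9] w 33.9
  shift [ 0.6  2.9 -0. ] turn [ 0.     -0.0001 -0.0003] dist 3.0
```

Emit:
drive_tool(
  series=[
    [0.9,[0.4,2.4,10],[0,0,0]],
    [0.9,[0.4,2.4,20],[0,0,0]],
    [0.9,[0.4,2.4,30],[0,0,0]],
    [0.9,[0.4,2.4,38],[0,0,0]],
    [0.9,[0.4,2.4,42],[0,0,0]],
  ],
)

```text
time_s: 32.25
ee_pos: [640.3, -206.1, 50.9]
ee_rot: [-179.9, 0.0, 59.7]
force: [-0.0, -0.1, -1.8]
gripper_width: 33.9
```

Emit:
drive_tool(
  series=[
    [0.9,[0,0,2],[0,0,0]],
    [0.9,[0,0,4],[0,0,0]],
    [0.9,[0,0,6],[0,0,0]],
    [0.9,[0,0,8],[0,0,0]],
    [0.9,[0,0,8],[0,0,0]],
  ],
)

```text
time_s: 32.75
ee_pos: [641.0, -206.3, 44.5]
ee_rot: [-180.0, -0.0, 59.7]
force: [0.2, -0.1, -2.0]
gripper_width: 33.5
```

Emit:
drive_tool(
  series=[
    [0.9,[0,0,2],[0,0,0]],
    [0.9,[0,0,4],[0,0,0]],
    [0.9,[0,0,6],[0,0,0]],
    [0.9,[0,0,8],[0,0,0]],
    [0.9,[0,0,8],[0,0,0]],
  ],
)

```text
time_s: 33.25
ee_pos: [640.8, -206.2, 36.2]
ee_rot: [-180.0, 0.0, 59.7]
force: [-0.2, 0.5, -2.8]
gripper_width: 33.5
```

Emit:
drive_tool(
  series=[
    [0.9,[0,0,2],[0,0,0]],
    [0.9,[0,0,4],[0,0,0]],
    [0.9,[0,0,6],[0,0,0]],
    [0.9,[0,0,6.5],[0,0,0]],
    [0.9,[0,0,6.5],[0,0,0]],
  ],
)

```text
time_s: 33.75
ee_pos: [641.3, -206.4, 30.7]
ee_rot: [180.0, -0.0, 59.7]
force: [-0.6, -0.7, 1.6]
gripper_width: 33.9
```

Seated at the right height (30.7 = 18.7 + 12). Release, lift, look.

Emit:
drive_tool(
  series=[
    [0.9,[0,0,0.5],[0,0,0]],
    [0.9,[0,0,0.5],[0,0,0]],
    [0.5,[0,0,0],[0,0,0]],
    [0.2,[0,0,0],[0,0,0]],
    [0,[0,0,0],[0,0,0]],
  ],
)

```text
time_s: 34.25
ee_pos: [641.1, -206.3, 29.9]
ee_rot: [-180.0, -0.0, 59.7]
force: [0.5, -0.0, 1.1]
gripper_width: 55.4
```

Emit:
drive_tool(
  series=[
    [0,[0,0,0],[0,0,0]],
    [0,[0,0,-20],[0,0,0]],
    [0,[0,0,-60],[0,0,0]],
    [0,[0,0,-105],[0,0,0]],
    [0,[0,0,-150],[0,0,0]],
  ],
)

```text
time_s: 34.75
ee_pos: [640.8, -206.2, 181.3]
ee_rot: [-179.9, 0.0, 59.7]
force: [0.6, -0.5, 0.6]
gripper_width: 90.7
```

Emit:
drive_tool(
  series=[
    [0,[0,0,-40],[0,0,0]],
    [0,[0,0,-80],[0,0,0]],
    [0,[0,0,-120],[0,0,0]],
    [0,[0,0,-120],[0,0,0]],
    [0,[0,0,-120],[0,0,0]],
  ],
)

```text
time_s: 35.25
ee_pos: [641.3, -206.4, 301.0]
ee_rot: [179.9, -0.0, 59.7]
force: [-0.0, 0.5, 0.0]
gripper_width: 91.2
```

```bash
python3 -c "
from h import *
snap('wrist','w17.png')
to(555,311,300,73.7)"
```

```text
t 35.3 pos [ 640.7 -206.2  299.3] rot [-1.7993e+02  1.0000e-02  5.9700e+01] F [-0.7 -0.2 -0.3] w 91.3
  shift [ 4.033e+02 -3.350e+02 -4.000e-01] turn [-0.0013 -0.     -0.2443] dist 524.3
```

View pics/w17.png

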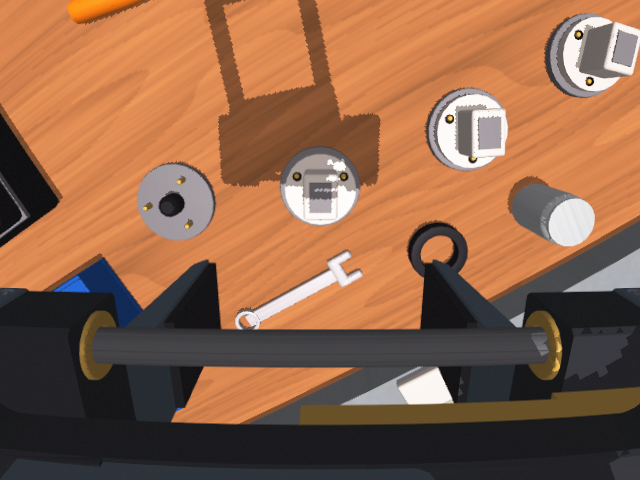

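Emit:
drive_tool(
  series=[
    [0,[38,-32,0],[0,0,-0.05]],
    [0,[76,-64,0],[0,0,-0.1]],
    [0,[114,-96,0],[0,0,-0.15]],
    [0,[152,-128,0],[0,0,-0.2]],
    [0,[190,-160,0],[0,0,-0.244]],
  ],
)

```text
time_s: 35.8
ee_pos: [597.3, 40.1, 297.9]
ee_rot: [-179.8, 0.1, 73.8]
force: [0.4, -0.2, 1.1]
gripper_width: 91.3
```

```bash
python3 -c "
from h import *
to(560,309.5,300,73.7)"
```

```text
t 35.8 pos [597.3  40.1 297.9] rot [-1.7978e+02  7.0000e-02  7.3770e+01] F [ 0.4 -0.2  1.1] w 91.3
  shift [ 248.2 -111.2   -2. ] turn [-0.0038  0.0012  0.0012] dist 272.0
```

Emit:
drive_tool(
  series=[
    [0,[40,-17,0],[0,0,0]],
    [0,[85,-35,0],[0,0,0]],
    [0,[130,-53,0],[0,0,0]],
    [0,[175,-71,0],[0,0,0]],
    [0,[220,-85,0],[0,0,0]],
  ],
)

```text
time_s: 36.3
ee_pos: [577.6, 275.1, 298.0]
ee_rot: [-179.8, 0.1, 73.7]
force: [0.9, -0.6, -1.1]
gripper_width: 91.2
```

Emit:
drive_tool(
  series=[
    [0,[23,-10,0],[0,0,0]],
    [0,[23,-10,0],[0,0,0]],
    [0,[23,-10,0],[0,0,0]],
    [0,[23,-10,0],[0,0,0]],
    [0,[23,-10,0],[0,0,0]],
  ],
)

```text
time_s: 36.8
ee_pos: [576.1, 296.9, 299.9]
ee_rot: [-180.0, 0.0, 73.6]
force: [0.4, -0.8, -0.4]
gripper_width: 91.1
```

```bash
python3 -c "
from h import *
snap('wrist','w18.png');crop('w18.png',240,30,160,210,3.5,'w18c.png')
to(547,313,200,73.7)"
```

```text
t 36.85 pos [576.1 296.9 300.2] rot [-1.800e+02  1.000e-02  7.358e+01] F [ 1.1 -0.2  1. ] w 91.4
  shift [  7.2 -32.5 100.2] turn [-0.0001  0.0003 -0.0021] dist 105.5
```

View pics/w18c.png

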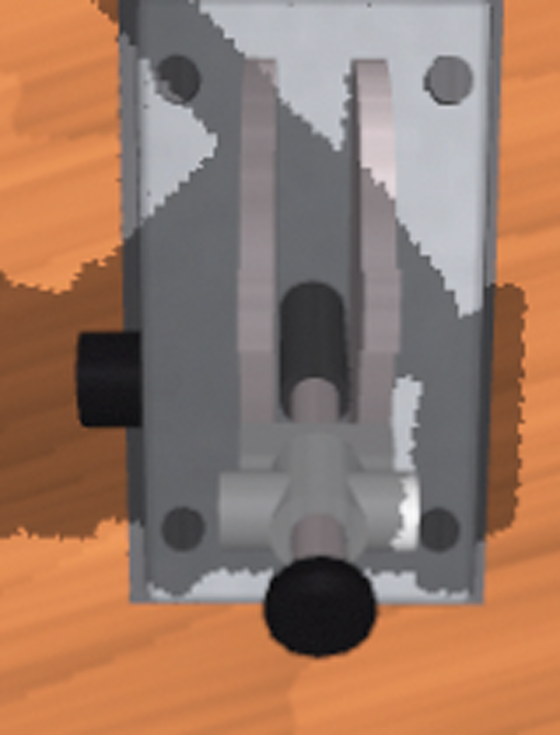

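```bash
python3 -c "
from h import *
d=load('w18.png');q=lambda x,y:(240+x/3.5,30+y/3.5)
print('bar',p2w(d,*q(219,511),140.7),p2w(d,*q(419,511),140.7))
H=np.array([504.6,325.5,60]);ux=np.array([.96,-.281,0])
for th in (.45,.5,.53):
  for r in (92,132):
    print(th,r,(w2p(d,H+ux*r*np.sin(th)+[0,0,r*np.cos(th)])-[240,30])*3.5,(H+ux*r*np.sin(th)+[0,0,r*np.cos(th)]).round(1))"
```

```text
bar [541.12563717 291.24500123 140.7       ] [553.9352451  334.89821881 140.7       ]
0.45 92 [318.81736698 491.5171357 ] [543.  314.3 142.8]
0.45 132 [322.91082738 598.15761588] [559.7 309.4 178.9]
0.5 92 [318.49011466 508.40851713] [546.9 313.1 140.7]
0.5 132 [322.32571863 623.23118565] [565.4 307.7 175.8]
0.53 92 [318.28648075 518.11165419] [549.2 312.4 139.4]
0.53 132 [321.96534547 637.43206358] [568.7 306.7 173.9]
```

Emit:
drive_tool(
  series=[
    [0,[3,-15,15],[0,0,0]],
    [0,[7,-32,40],[0,0,0]],
    [0,[7.5,-32,70],[0,0,0]],
    [0,[7.5,-32,100],[0,0,0]],
    [0,[7.5,-32,100],[0,0,0]],
  ],
)

```text
time_s: 37.35
ee_pos: [545.1, 312.4, 196.1]
ee_rot: [-179.6, 0.4, 73.6]
force: [-0.8, 0.4, 0.3]
gripper_width: 90.9
```

Emit:
drive_tool(
  series=[
    [0,[0,0,20],[0,0,0]],
    [0,[0,0,40],[0,0,0]],
    [0,[0,0,60],[0,0,0]],
    [0,[0,0,76],[0,0,0]],
    [0,[0,0,77],[0,0,0]],
  ],
)

```text
time_s: 37.85
ee_pos: [547.2, 313.7, 122.7]
ee_rot: [-179.9, 0.1, 73.6]
force: [0.1, -0.6, 0.2]
gripper_width: 91.2
```

```bash
python3 -c "
from h import *
to(547.4,313.4,121.7,73.7)"
```

```text
t 37.85 pos [547.2 313.7 122.7] rot [-1.7992e+02  8.0000e-02  7.3630e+01] F [ 0.1 -0.6  0.2] w 91.2
  shift [-0.2  0.3  1. ] turn [-0.0015  0.0015 -0.0013] dist 1.0
```

Emit:
drive_tool(
  series=[
    [0.3,[0,0,0],[0,0,0]],
    [0.4,[0,0,0],[0,0,0]],
    [0.6,[0,0,0],[0,0,0]],
    [0.8,[0,0,0],[0,0,0]],
    [0.8,[0,0,0],[0,0,0]],
  ],
  squeeze=55,
)

```text
time_s: 38.35
ee_pos: [547.5, 314.6, 123.7]
ee_rot: [180.0, -0.0, 73.7]
force: [0.4, -0.2, -0.6]
gripper_width: 54.2
```

Emit:
drive_tool(
  series=[
    [0.8,[0,0,0],[0,0,0]],
    [0.8,[0,0,0],[0,0,0]],
    [0.8,[0,0,0],[0,0,0]],
    [0.8,[0,0,0],[0,0,0]],
    [0.8,[0,0,0],[0,0,0]],
  ],
)

```text
time_s: 38.85
ee_pos: [547.1, 313.9, 123.3]
ee_rot: [-180.0, 0.1, 73.7]
force: [-1.1, -5.0, 4.0]
gripper_width: 43.4
```

```bash
python3 -c "
from h import *
ft()"
```

```text
t 38.85 th 0.492 r 93.3 lat 0.8 F [-1.1 -5.   4. ] w 43.40497260123689
tool F [-5.13  0.34 -3.96] T [ 0.042 -0.696  0.042] [-1.7999e+02  7.0000e-02  7.3690e+01]
```

Emit:
drive_tool(
  series=[
    [0.8,[-0.5,1.9,-3.5],[0,0,0]],
    [0.8,[-0.8,3.8,-7],[0,0,0]],
    [0.8,[-0.8,5.8,-10.5],[0,0,0]],
    [0.8,[-0.8,7.7,-14],[0,0,0]],
    [0.8,[-0.8,8.4,-15.2],[0,0,0]],
  ],
)

```text
time_s: 39.35
ee_pos: [554.8, 311.5, 138.2]
ee_rot: [-179.9, 0.0, 73.7]
force: [-1.9, 0.4, -5.4]
gripper_width: 43.2
```

```bash
python3 -c "
from h import *
ft()
snap('wrist','w19.png')"
```

```text
t 39.35 th 0.492 r 110.3 lat 0.6 F [-1.9  0.4 -5.4] w 43.24453886668669
tool F [-0.16 -1.9   5.39] T [ 0.331 -0.154  0.013] [-1.7993e+02  2.0000e-02  7.3670e+01]
```

View pics/w19.png

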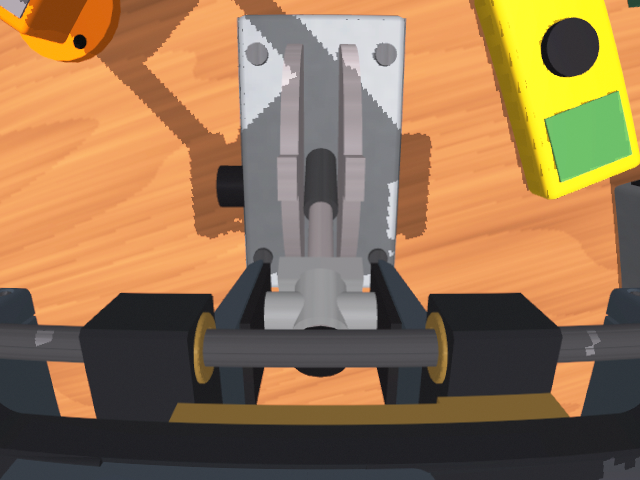

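Emit:
drive_tool(
  series=[
    [0.8,[0,-3.9,-2.0],[0,0,0]],
    [0.8,[0,-7.8,-3.9],[0,0,0]],
    [0.8,[0,-11.9,-5.6],[0,0,0]],
    [0.8,[0,-16,-7.1],[0,0,0]],
    [0.8,[0,-16,-7.1],[0,0,0]],
  ],
)

```text
time_s: 39.9
ee_pos: [539.6, 316.0, 146.0]
ee_rot: [180.0, -0.0, 73.7]
force: [2.9, -0.9, -7.6]
gripper_width: 43.4
```

```bash
python3 -c "
from h import *
ft()
snap('wrist','w20.png')"
```

```text
t 39.9 th 0.333 r 111.1 lat 0.7 F [ 2.9 -0.9 -7.6] w 43.434078441747296
tool F [-0.01  3.05  7.6 ] T [-0.882 -0.234  0.063] [ 1.7995e+02 -3.0000e-02  7.3710e+01]
```

View pics/w20.png

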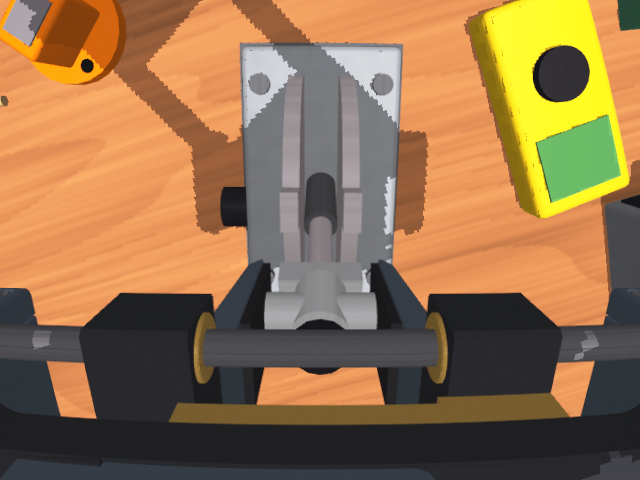

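Emit:
drive_tool(
  series=[
    [0.8,[0,-4.1,-1.3],[0,0,0]],
    [0.8,[0,-8.4,-2.4],[0,0,0]],
    [0.8,[0,-12.6,-3.4],[0,0,0]],
    [0.8,[0,-16.9,-4.2],[0,0,0]],
    [0.8,[0,-21.2,-4.9],[0,0,0]],
  ],
)

```text
time_s: 40.45
ee_pos: [519.6, 322.0, 150.8]
ee_rot: [179.9, -0.0, 73.7]
force: [5.1, -2.4, -7.3]
gripper_width: 43.6
```

Emit:
drive_tool(
  series=[
    [0.8,[0,-4.4,-0.6],[0,0,0]],
    [0.8,[0,-8.7,-0.9],[0,0,0]],
    [0.8,[0,-13.1,-1.1],[0,0,0]],
    [0.8,[0,-17.5,-1.1],[0,0,0]],
    [0.8,[0,-21.9,-0.9],[0,0,0]],
  ],
)

```text
time_s: 40.95
ee_pos: [499.1, 328.1, 152.1]
ee_rot: [179.9, -0.1, 73.7]
force: [5.6, -1.8, -5.9]
gripper_width: 43.3
```

```bash
python3 -c "
from h import *
ft()"
```

```text
t 40.95 th -0.054 r 111.3 lat 0.9 F [ 5.6 -1.8 -5.9] w 43.346324044412476
tool F [-0.11  5.87  5.91] T [-1.436 -0.235  0.038] [ 1.7985e+02 -7.0000e-02  7.3700e+01]
```

Emit:
drive_tool(
  series=[
    [0.8,[0,-4.3,0.3],[0,0,0]],
    [0.8,[0,-8.7,0.8],[0,0,0]],
    [0.8,[0,-13,1.5],[0,0,0]],
    [0.8,[0,-17.3,2.4],[0,0,0]],
    [0.8,[0,-21.6,3.4],[0,0,0]],
  ],
)

```text
time_s: 41.45
ee_pos: [478.8, 334.2, 149.1]
ee_rot: [179.8, -0.1, 73.7]
force: [7.2, -4.3, -4.3]
gripper_width: 43.3
```

Emit:
drive_tool(
  series=[
    [0.8,[0,-4.2,1.2],[0,0,0]],
    [0.8,[0,-8.3,2.5],[0,0,0]],
    [0.8,[0,-12.4,4],[0,0,0]],
    [0.8,[0,-16.5,5.7],[0,0,0]],
    [0.8,[0,-20.4,7.6],[0,0,0]],
  ],
)

```text
time_s: 41.95
ee_pos: [459.5, 339.9, 141.9]
ee_rot: [179.8, -0.1, 73.7]
force: [7.0, -3.6, -3.2]
gripper_width: 43.2
```

```bash
python3 -c "
from h import *
ft(); snap('wrist','w21.png')"
```

```text
t 41.95 th -0.439 r 111.4 lat 1.2 F [ 7.  -3.6 -3.2] w 43.166917714548056
tool F [-1.45  7.7   3.18] T [-1.813 -0.36   0.053] [ 1.7975e+02 -1.3000e-01  7.3710e+01]
```

View pics/w21.png

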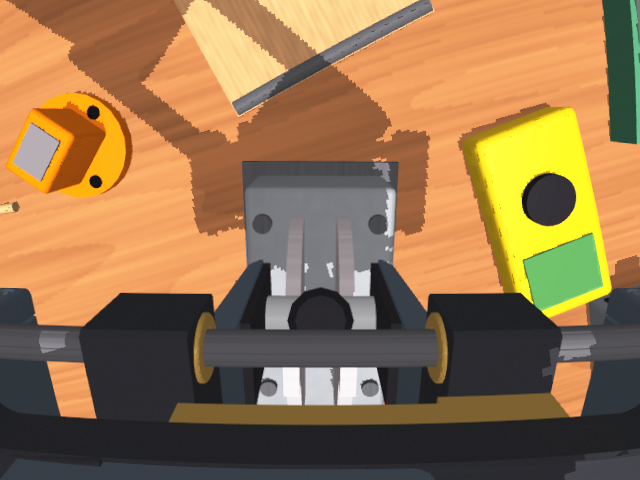

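Emit:
drive_tool(
  series=[
    [0.8,[0,-3.9,2.1],[0,0,0]],
    [0.8,[0,-6,3.3],[0,0,0]],
    [0.8,[0,-7.6,4.3],[0,0,0]],
    [0.8,[0,-9,5.1],[0,0,0]],
    [0.8,[0,-9,5.1],[0,0,0]],
  ],
)

```text
time_s: 42.5
ee_pos: [453.1, 341.8, 137.9]
ee_rot: [179.5, -0.2, 73.8]
force: [11.4, -6.7, -0.1]
gripper_width: 43.2
```

```bash
python3 -c "
from h import *
ft()"
```

```text
t 42.5 th -0.508 r 110.9 lat 1.2 F [11.4 -6.7 -0.1] w 43.21966951686355
tool F [-3.22 12.8   0.16] T [-2.476 -0.741  0.147] [ 1.7948e+02 -1.7000e-01  7.3760e+01]
```

Emit:
drive_tool(
  series=[
    [0.8,[0,2,-0.5],[0,0,0]],
    [0.8,[0,3.4,2],[0,0,0]],
    [0.8,[0,4.5,4],[0,0,0]],
    [0.8,[0,5.5,6],[0,0,0]],
    [0.8,[0,5.5,6],[0,0,0]],
  ],
)

```text
time_s: 43.0
ee_pos: [456.9, 340.7, 131.1]
ee_rot: [179.7, -0.1, 73.7]
force: [6.6, -4.7, -0.5]
gripper_width: 43.4
```

```bash
python3 -c "
from h import *
ft()"
```

```text
t 43.0 th -0.507 r 103.1 lat 1.2 F [ 6.6 -4.7 -0.5] w 43.38230543493321
tool F [-2.7   7.69  0.49] T [-1.779 -0.463  0.141] [ 1.797e+02 -1.400e-01  7.372e+01]
```

Emit:
drive_tool(
  series=[
    [0.8,[0,1.2,2],[0,0,0]],
    [0.8,[0,2.4,4],[0,0,0]],
    [0.8,[0,3.6,6],[0,0,0]],
    [0.8,[0,4.5,7.5],[0,0,0]],
    [0.8,[0,4.5,7.5],[0,0,0]],
  ],
)

```text
time_s: 43.5
ee_pos: [459.6, 340.0, 125.8]
ee_rot: [179.8, -0.2, 73.7]
force: [1.1, -5.3, 13.2]
gripper_width: 43.8
```

```bash
python3 -c "
from h import *
ft()"
```

```text
t 43.5 th -0.508 r 97.1 lat 1.2 F [ 1.1 -5.3 13.2] w 43.757217194205495
tool F [ -4.74   2.61 -13.19] T [-0.778 -0.994  0.033] [ 1.7985e+02 -1.7000e-01  7.3700e+01]
```

Emit:
drive_tool(
  series=[
    [0.8,[0,0,-1.5],[0,0,0]],
    [0.8,[0,0,-3],[0,0,0]],
    [0.6,[0,0,-3],[0,0,0]],
    [0.3,[0,0,-3],[0,0,0]],
    [0.1,[0,0,-3],[0,0,0]],
  ],
  squeeze=10,
)

```text
time_s: 44.0
ee_pos: [457.9, 340.0, 124.5]
ee_rot: [-179.9, -0.0, 73.7]
force: [0.1, 0.2, -0.3]
gripper_width: 57.0
```

Emit:
drive_tool(
  series=[
    [0,[0,0,0],[0,0,0]],
    [0,[0,0,0],[0,0,0]],
    [0,[0,0,0],[0,0,0]],
    [0,[0,0,0],[0,0,0]],
    [0,[0,0,0],[0,0,0]],
  ],
)

```text
time_s: 44.5
ee_pos: [459.0, 339.5, 124.6]
ee_rot: [-180.0, -0.0, 73.7]
force: [-0.1, -0.4, -0.0]
gripper_width: 91.1
```

Emit:
drive_tool(
  series=[
    [0,[0,0,-25],[0,0,0]],
    [0,[0,0,-65],[0,0,0]],
    [0,[0,0,-105],[0,0,0]],
    [0,[0,0,-145],[0,0,0]],
    [0,[0,0,-170],[0,0,0]],
  ],
)

```text
time_s: 45.0
ee_pos: [459.6, 339.9, 298.2]
ee_rot: [179.8, -0.2, 73.7]
force: [0.5, 1.1, -0.1]
gripper_width: 91.2
```

Emit:
drive_tool(
  series=[
    [0,[0,30,0],[0,0,0]],
    [0,[0,60,0],[0,0,0]],
    [0,[0,95,0],[0,0,0]],
    [0,[0,95,0],[0,0,0]],
    [0,[0,95,0],[0,0,0]],
  ],
)

```text
time_s: 45.5
ee_pos: [550.4, 312.5, 294.0]
ee_rot: [-179.9, 0.0, 73.6]
force: [0.7, -0.5, -0.6]
gripper_width: 91.0
```

```bash
python3 -c "
from h import *
ft(); d=snap('wrist','w22.png');crop('w22.png',240,20,160,210,3.5,'w22c.png')
H=np.array([504.6,325.5,60]);ux=np.array([.96,-.281,0])
for th in (-.45,-.5,-.53):
  for r in (92,96,132):
    print(th,r,(w2p(d,H+ux*r*np.sin(th)+[0,0,r*np.cos(th)])-[240,20])*3.5)"
```

```text
t 45.5 th 0.186 r 257.4 lat 0.4 F [ 0.7 -0.5 -0.6] w 91.04852995832171
tool F [-0.24  0.82  0.57] T [0.021 0.012 0.018] [-1.7992e+02  3.0000e-02  7.3620e+01]
-0.45 92 [284.3965064  292.54741749]
-0.45 96 [284.44360843 283.44277145]
-0.45 132 [284.92516567 190.21067027]
-0.5 92 [284.36384942 273.29133638]
-0.5 96 [284.40883934 263.14933571]
-0.5 132 [284.8669331  159.63334658]
-0.53 92 [284.34308368 262.09465012]
-0.53 96 [284.38673021 251.35913396]
-0.53 132 [284.82992267 142.02455212]
```

View pics/w22c.png

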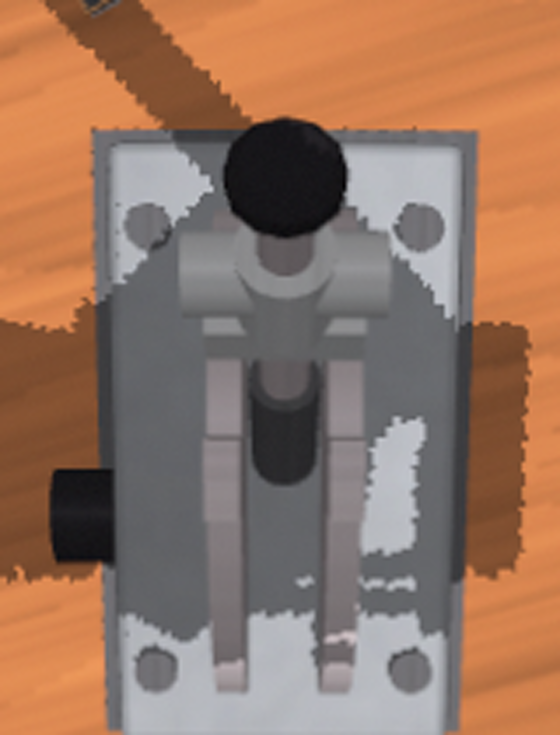

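```bash
python3 -c "
from h import *
snap('scene','s23.png');snap('top','t23.png')"
```

```text
(no output)
```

View pics/s23.png

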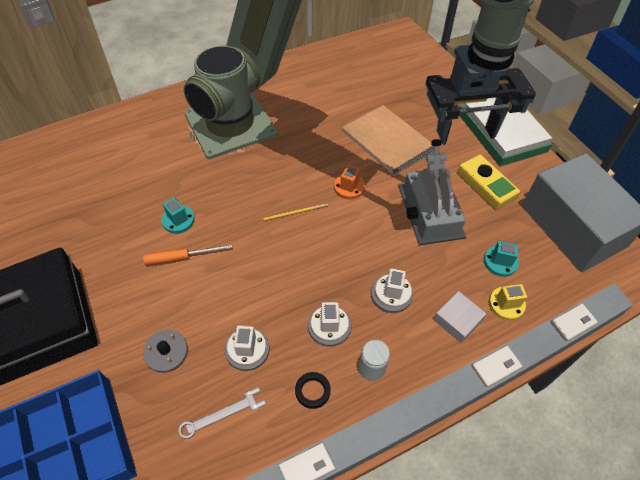

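View pics/t23.png

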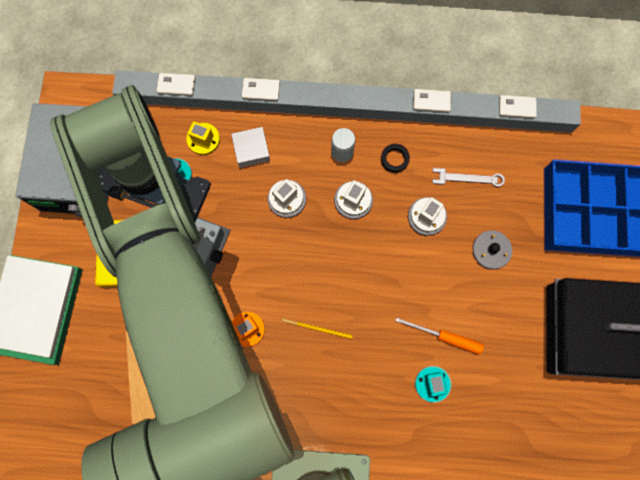

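```bash
python3 -c "
from h import *
print(env.job_done())"
```

```text
the job is handed in; nothing more can be done
None
```

I did the job in the order asked and handed it in at about 45.6 s on the robot's clock. The hand-in reports no verdict.

- **OFF:** I swung the lever to its far stop with the collar raised. While I was lowering the collar there, the wrist force briefly reached about 39 N. The pads had probably slipped on the bar, so I was pressing on a collar that was already home. I backed off and released it. The camera then showed the collar home and the lever at about +0.5 rad, to within about 0.03.
- **Heads:** Only three white heads were there, and all three are fitted on outlets a, b and c; outlet d is empty. Each went down to its expected seated height with about 2 N or less. The pictures show the studs in the holes and the flanges centred and level on the pads.
- **ON:** I brought the lever back to its near stop with the collar raised. Pushing on the stop took about 13 N. After release the wrist camera matches -0.5 rad with the collar fully down.

In the last overview pictures nothing else on the bench has visibly moved, and the gripper was open and clear of everything. The top camera read positions about 2–3 mm nearer the robot than the wrist camera, so I worked from the wrist camera.

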